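# Make up two control-panel part kits

## Task

Make up the two kits from the parts on the bench: put the black contactor, the emergency-stop button and the green lamp in the blue three-bay tray, and the red lamp and the blue-topped relay in the yellow two-bay tray, each part standing upright on the floor of a bay of its own, in any order and any bay of the right tray. Set the parts down rather than dropping them, and let go of everything. Leave the amber lamp and the orange-topped relay standing where they are.

Things in the scene. Friction and masses are not known exactly. Their poses are not given: they have to be found in the camera images.
- blue_tray: Blue plastic kit tray, fixed to the bench, 208 mm long (along its y) by 72 mm (along its x), with three square bays in one row along y. Each bay is 64 x 64 mm inside; walls and dividers are 4 mm thick and stand 11 mm above the bench, the bay floor 4 mm above the bench. Origin: centre of its underside, on the bench; bay centres at x = 0, y = -68, 0 and +68 mm; z up.
- yellow_tray: Yellow plastic kit tray, fixed to the bench, 140 mm long (along its y) by 72 mm (along its x), with two square bays in one row along y. Each bay is 64 x 64 mm inside; walls and dividers are 4 mm thick and stand 11 mm above the bench, the bay floor 4 mm above the bench. Origin: centre of its underside, on the bench; bay centres at x = 0, y = -34 and +34 mm; z up.
- contactor_center (a point): Loose black contactor: upright block, 42 mm along its x, 46 mm along its y, 56 mm high (the lower 40 mm is full size, above it a step 26 mm wide along y with a grey top plate; rows of steel screws on the two shoulders). Weighs about 0.28 kg. The point is its centre, 28 mm above its underside; z up. It stands upright on the bench at the start.
- estop_center (a point): Loose emergency-stop button: grey square block 40 x 40 x 30 mm high, on it a yellow collar and a red mushroom cap of diameter 40 mm, 56 mm high in all. Weighs about 0.11 kg. The point is its centre, 28 mm above its underside (just below the top of the grey block); z up, x and y along the block's sides. It stands upright on the bench at the start.
- green_lamp_center (a point): Loose green signal-lamp module: an upright green cylinder with a black foot, diameter 44 mm, height 52 mm. Weighs about 0.09 kg. The point is its centre, 26 mm above its underside; z is up when it stands upright. It stands upright on the bench at the start.
- red_lamp_center (a point): Loose red signal-lamp module: an upright red cylinder with a black foot, diameter 44 mm, height 52 mm. Weighs about 0.09 kg. The point is its centre, 26 mm above its underside; z is up when it stands upright. It stands upright on the bench at the start.
- blue_relay_center (a point): Loose plug-in relay with blue top: an upright box, white body, black foot, blue top; 28 mm along its x, 40 mm along its y, 56 mm high. Weighs about 0.08 kg. The point is its centre, 28 mm above its underside; z up. It stands upright on the bench at the start.
- amber_lamp_center (a point): Loose amber-yellow signal-lamp module: an upright amber-yellow cylinder with a black foot, diameter 44 mm, height 52 mm. Weighs about 0.09 kg. The point is its centre, 26 mm above its underside; z is up when it stands upright. A spare, to be left alone.
- orange_relay_center (a point): Loose plug-in relay with orange top: an upright box, white body, black foot, orange top; 28 mm along its x, 40 mm along its y, 56 mm high. Weighs about 0.08 kg. The point is its centre, 28 mm above its underside; z up. A spare, to be left alone.
Mind the look-alikes: they are no part of the job. Leave any pink or purple look-alike of the part that bears amber_lamp_center alone.

How it is judged (in metres and radians):
At the end, for the whole second after the job is handed in: Contactor, emergency-stop and green lamp stand in the blue tray, red lamp and blue-topped relay in the yellow, each upright (0.08 rad) flat on a bay floor (height within 3 mm), one to a bay, at rest and released; amber lamp and orange-topped relay within 20 mm of their starts (x of contactor_center in the frame of blue_tray between -0.03 and 0.03 m and y of contactor_center in the frame of blue_tray between -0.1 and 0.1 m and height (world z) of contactor_center between 0.029 and 0.035 m and angle between each of contactor_center, estop_center, green_lamp_center, red_lamp_center, blue_relay_center's own z axis and vertical below 0.08 rad and linear speed of each of contactor, estop, green_lamp, red_lamp, blue_relay below 0.02 m/s and angular speed of each of contactor, estop, green_lamp, red_lamp, blue_relay below 0.2 rad/s and x of estop_center in the frame of blue_tray between -0.03 and 0.03 m and y of estop_center in the frame of blue_tray between -0.1 and 0.1 m and height (world z) of estop_center between 0.029 and 0.035 m and x of green_lamp_center in the frame of blue_tray between -0.03 and 0.03 m and y of green_lamp_center in the frame of blue_tray between -0.1 and 0.1 m and height (world z) of green_lamp_center between 0.027 and 0.033 m and x of red_lamp_center in the frame of yellow_tray between -0.03 and 0.03 m and y of red_lamp_center in the frame of yellow_tray between -0.066 and 0.066 m and height (world z) of red_lamp_center between 0.027 and 0.033 m and x of blue_relay_center in the frame of yellow_tray between -0.03 and 0.03 m and y of blue_relay_center in the frame of yellow_tray between -0.066 and 0.066 m and height (world z) of blue_relay_center between 0.029 and 0.035 m and distance of each of amber_lamp_center, orange_relay_center from where it was at the start of the episode below 0.02 m and angle between each of amber_lamp_center, orange_relay_center's own z axis and vertical below 0.15 rad); the robot touches nothing.
It fails at once if a part falls free from more than 30 mm above the bay floor ((contact force between contactor and anything else below 0.001 N and height (world z) of contactor_center above 0.062 m) or (contact force between estop and anything else below 0.001 N and height (world z) of estop_center above 0.062 m) or (contact force between green_lamp and anything else below 0.001 N and height (world z) of green_lamp_center above 0.06 m) or (contact force between red_lamp and anything else below 0.001 N and height (world z) of red_lamp_center above 0.06 m) or (contact force between blue_relay and anything else below 0.001 N and height (world z) of blue_relay_center above 0.062 m)).
It fails at once if the spare amber lamp is moved more than 20 mm or tipped over (distance of amber_lamp_center from where it was at the start of the episode above 0.02 m or angle between amber_lamp_center's own z axis and vertical above 0.5 rad).
It fails at once if the spare orange relay is moved more than 20 mm or tipped over (distance of orange_relay_center from where it was at the start of the episode above 0.02 m or angle between orange_relay_center's own z axis and vertical above 0.5 rad).
It also fails if it takes over 120 s, if anything falls off the work surface, if the arm or the gripper's body presses on something with over 40 N, if the wrist force passes 120 N, or if a joint passes its speed limit or range.

## Robot

A 6-joint arm with a two-finger parallel gripper is mounted at the origin on the work surface. World frame = base frame: x ahead of the robot, y to its left, z up, the work surface at z = 0. Lengths are in mm, angles in rad, forces in N, time in s.
With the tool pointing down it reaches from about 350 to 975 mm from the base axis. Payload 7.1 kg.
Tool frame: the origin (TCP) lies on the mounting face of the last link; the fingertips stand 182 mm ahead of it and the grasp point (between the pads) lies 163 mm ahead of it (ctrl.finger_overhang is the distance from the TCP to the fingertips, in mm); z points along the fingers, y is the direction in which the jaws open and shut (so a half turn about z gives the same grasp; the last joint's range is limited). The gripper opens to 88 mm and grips with 3 to 60 N. Pads are 20 mm wide; open, the fingers measure 115 mm over their backs; the gripper's body (75 mm by 178 mm) begins 61 mm behind the grasp point.
Start: joints at [-1.335, 0.423, 1.63, -0, 1.089, -0.019], TCP at [157.552, -604.801, 404.675] pointing down, gripper open.
Joint ranges: [-3, 3], [-0.9, 2.11], [0.09, 2.58], [-1.31, 4.45], [0.11, 2.69], [-2.54, 2.54]. Speed limits (rad/s): [2.39, 2.39, 3.01, 3.14, 3.14, 3.14].

## Interface

Orientations are given as a rotation vector (axis times angle).
In Python, from workcell import ctrl, viewer, recognise gives the robot as it stands.
- The arm moves only by the shell command python3 -m handwheel 'ROWS'. ROWS is JSON, a list of rows, each an object of numbers: "gripper": the closure, from 0 (fully open) to 1 (shut); "tx", "ty", "tz": the shift along the tool's x, y, z in m; "rx", "ry", "rz": the turn, a rotation vector about the tool's x, y, z in degrees. In form: [{"gripper": .., "tx": .., "ty": .., "tz": .., "rx": .., "ry": .., "rz": ..}, ...]. A call has 1 to 8 rows; each row shifts and turns the commanded pose from where the row before left it, along the tool's axes as they then stand; what a row does not reach is not made up. A row lasts 1/8 s, in which the tool goes at most 62.5 mm and 10.7 degrees, less where a joint would pass 70% of its speed; a pose out of reach is approached as far as the arm can. A call with a gripper value outside its range is refused whole. The fingers move at their own pace and stop on an object; the grip force is fixed at half the most. Time passes only in rows, so rows that do not move let the fingers close. It gives the time, the measured TCP pose, the force and the opening at its end, in the units of the state.
- ctrl.get_obs(): the state, without advancing time (a new reading comes with each control period).
- viewer.get_image(name): name is "side" or "top" or "wrist"; returns a dict with "image" (420x560x3 uint8, red, green, blue), "range_z" (420x560 float32, mm along the optical axis (not along the pixel's ray), 0 where there is no reading), "vfov" (degrees; the focal length in pixels is half the picture's height over the tangent of half this angle, whatever the lens; pixels are square), "cx", "cy" (the principal point, pixels), "extrinsics" (4x4, takes a point from world to camera coordinates); the wrist camera has in their place "T_tool_cam" (4x4, takes a point from camera to tool coordinates, whose origin is the TCP and whose axes are the flange's). Camera axes: x right, y up, looking along -z (the intrinsics and any distortion apply to the point x, -y, -z); pixel columns grow to the right and rows downward; lengths in mm; the calibration is good to about 2 mm. The wrist camera is an equidistant fisheye: a pixel r from the principal point sees the ray r / f radians off the axis. A picture is of the moment at which its call begins: read the wrist's pose just before it.
- ctrl.close_job(): hands the job in, once; it reports no verdict.
Trained networks look in a picture, given as the dict that the camera call returned (one of the last four; its "shot" number tells which), for a name from the list of things; names that differ only in an ending like _2 or _b are one class to them, and where a whole thing is asked for, a point or a joint stands for the part that bears it (a point fixed in the world has none). Each returns a list of dicts, best first, with "p" (0 to 1); they miss things now and then, are a little off and sometimes report something else, mostly with a low value. They report only what shows in the picture. A call takes as long as a camera call. They do not tell look-alikes from the thing itself.
- recognise(picture, name): "xy" ([column, row] as shares, 0 to 1, of the picture: columns of its width, rows of its height, amid what is visible of it).
The state is a dict: "t": time; "qpos": joint angles; "qvel": joint speeds; "joint_torque": joint torques, N m; "ee_pos": TCP position; "orientation": TCP orientation; "ft_force": force on the tool from outside, world axes, zero at the start; "moment": the same for the moment, N m; "width": finger opening in mm.
Only numpy, scipy, OpenCV 4.12 (cv2) and the standard library are available. Lean on these libraries where they do the work, as an engineer would, in place of code of your own. Each camera call takes 0.05 s, during which the arm holds its last target.

## Working session

There is one attempt and no reset: what is moved stays moved. The work goes in short steps, Python scripts to look and compute and a shell command to move; the robot and the scene stay as the last step left them, time stands still between calls to the robot, and variables do not carry over. Pictures are saved under pics/ and viewed, and the job is handed in when it is done.

```bash
ls; mkdir -p pics; python3 - <<'E'
from workcell import ctrl, viewer, recognise
import cv2
print(ctrl.get_obs())
for n in ["top","side","wrist"]:
    d=viewer.get_image(n); cv2.imwrite(f"pics/{n}0.png",d["image"][:,:,::-1])
    print(n,{k:v for k,v in d.items() if k not in("image","range_z")})
E
```

```text
pics
{'t': 0.0, 'qpos': array([-1.33500435e+00,  4.23870445e-01,  1.63070956e+00, -9.56748422e-06,
        1.08859192e+00, -1.90279149e-02]), 'qvel': array([ 0.00037903, -0.0015693 , -0.0010553 ,  0.00251571,  0.00106198,
        0.00137202]), 'joint_torque': array([-1.86892081e-03, -5.44624937e+01, -2.73665750e+01,  6.43539196e-02,
        2.28288188e-02, -1.00308598e-04]), 'ee_pos': array([ 157.48499489, -604.53971405,  403.87530672]), 'orientation': array([-3.11457066e+00, -3.98995617e-01,  2.81429431e-04]), 'ft_force': array([-0.41139103,  0.44407378,  0.22710106]), 'moment': array([-0.01044519, -0.05605745, -0.01697448]), 'width': 88.0793383990145}
top {'vfov': 48.747430257655466, 'cx': 279.708904000351, 'cy': 214.4475555760112, 'extrinsics': array([[ 1.84975401e-02, -9.99828535e-01, -8.61423463e-04,
        -1.48153949e+00],
       [ 9.73219020e-01,  1.78077824e-02,  2.29189051e-01,
        -5.10886215e+02],
       [-2.29134413e-01, -5.07778736e-03,  9.73381547e-01,
        -7.85789611e+02],
       [ 0.00000000e+00,  0.00000000e+00,  0.00000000e+00,
         1.00000000e+00]]), 
[... 213 characters left out ...]
-01, -5.62730698e-01,  7.80441312e-01,
        -1.82658163e+02],
       [-3.70188264e-01,  6.87379867e-01,  6.24875642e-01,
        -5.81706475e+02],
       [ 0.00000000e+00,  0.00000000e+00,  0.00000000e+00,
         1.00000000e+00]]), 'shot': 2}
wrist {'vfov': 65.70646984690485, 'cx': 276.28565250254275, 'cy': 209.32987866019167, 'T_tool_cam': array([[ 2.79603795e-04,  9.64806602e-01,  2.62960344e-01,
         7.27065205e+01],
       [ 9.99999846e-01, -1.43613692e-04, -5.36371043e-04,
        -3.65038312e-01],
       [-4.79729618e-04,  2.62960453e-01, -9.64806494e-01,
         1.93220748e+01],
       [ 0.00000000e+00,  0.00000000e+00,  0.00000000e+00,
         1.00000000e+00]]), 'shot': 3}
```

View pics/top0.png

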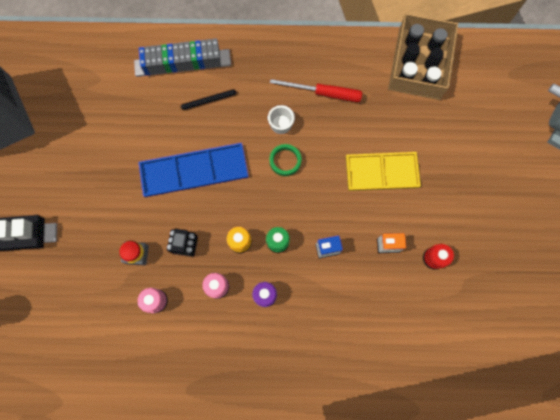

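View pics/side0.png

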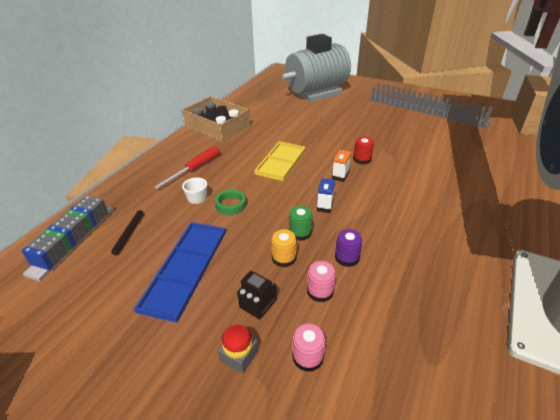

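View pics/wrist0.png

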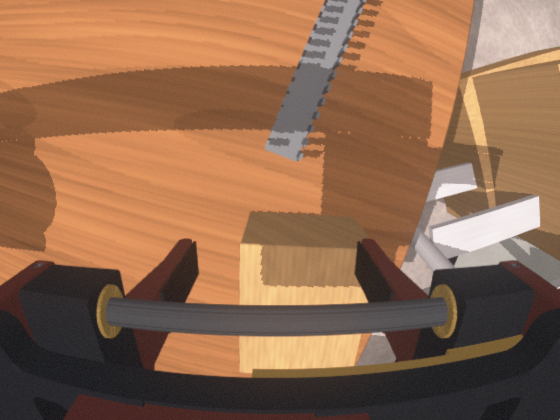

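The top picture shows the contactor at (182,242), the e-stop at (132,252), green at (278,240), amber at (238,239), the blue relay at (329,246), the orange relay at (392,243) and red at (440,256). Pink and purple look-alikes stand below them. The blue tray is at (194,170) and the yellow tray at (383,171). The green ring at (286,159) lies on the bench and isn't part of the job.

```bash
cat > h.py <<'E'
from workcell import ctrl, viewer, recognise
import numpy as np, cv2
from scipy.spatial.transform import Rotation as R
def cloud(d):
    im=d["image"];H,W=im.shape[:2];f=H/2/np.tan(np.radians(d["vfov"]/2))
    v,u=np.mgrid[0:H,0:W];z=d["range_z"].astype(float)
    P=np.stack([(u-d["cx"])/f*z,-(v-d["cy"])/f*z,-z,np.ones_like(z)],-1)
    w=P@np.linalg.inv(d["extrinsics"]).T
    w=w[...,:3]; w[z<=0]=np.nan
    return w
def crop(d,name,x0,y0,x1,y1,s=3):
    cv2.imwrite(name,cv2.resize(d["image"][y0:y1,x0:x1,::-1],None,fx=s,fy=s,interpolation=cv2.INTER_CUBIC))
def go(x,y,z,yaw=None,o=None):
    """shift in tool axes from present pose to TCP target; yaw = world angle of jaw (tool y) axis, deg"""
    o=o or ctrl.get_obs(); r=R.from_rotvec(o["orientation"]); M=r.as_matrix()
    cy=np.degrees(np.arctan2(M[1,1],M[0,1]))
    print("pos",o["ee_pos"].round(1),"jaw yaw %.1f tilt z"%cy,M[:,2].round(4),"q6 %.2f"%o["qpos"][5])
    D=np.array([x,y,z])-o["ee_pos"]
    print("shift before turn (mm)",(M.T@D).round(1))
    if yaw is not None:
        t=(cy-yaw+90)%180-90   # tool z down: +rz turns yaw negative
        M2=(r*R.from_euler('z',t,degrees=True)).as_matrix()
        print("rz %.1f"%t,"then shift",(M2.T@D).round(1), "new yaw",np.degrees(np.arctan2(M2[1,1],M2[0,1])).round(1))
E
python3 - <<'E'
from h import *
d=viewer.get_image("top"); w=cloud(d)
crop(d,"pics/topcrop.png",90,130,370,320,2.8)
crop(d,"pics/topcrop2.png",310,130,480,290,4)
flat=w[200:210,100:400,2]; print("bench z",np.nanmedian(w[330:400,200:300,2]),np.nanstd(w[330:340,200:300,2]),np.nanmedian(w[205:215,300:400,2]), np.nanmedian(w[100:130,200:250,2]))
hgt=w[...,2]
m=((hgt>22)).astype(np.uint8)
n,l,s,c=cv2.connectedComponentsWithStats(m)
for i in range(1,n):
    if 30<s[i,4]<5000:
        q=w[l==i]; top=q[q[:,2]>np.percentile(q[:,2],60)-6]
        top=q[q[:,2]>np.percentile(q[:,2],95)-5]
        print(c[i].round(),s[i,4],"allmean",q.mean(0).round(1),"top",top.mean(0).round(1),"ext",(top.max(0)-top.min(0)).round(0),"rect",[np.round(a,1) for a in cv2.minAreaRect(top[:,:2].astype(np.float32))], np.percentile(q[:,2],98).round(1))
im=d["image"].astype(int); hs=cv2.cvtColor(d["image"],cv2.COLOR_RGB2HSV)
for nm,lo,hi,box in [("blue",(100,150,60),(130,255,255),(130,250,140,200)),("yellow",(20,150,100),(35,255,255),(335,430,145,195))]:
    mm=cv2.inRange(hs,lo,hi); k=np.zeros_like(mm); x0,x1,y0,y1=box; k[y0:y1,x0:x1]=mm[y0:y1,x0:x1]
    q=w[(k>0)]; q=q[np.isfinite(q[:,0])]
    print(nm,len(q),[np.round(a,1) for a in cv2.minAreaRect(q[:,:2].astype(np.float32))],q.mean(0).round(1),np.percentile(q[:,2],[5,50,95]).round(1))
for k in ["blue_tray","yellow_tray","contactor_center","estop_center","green_lamp_center","red_lamp_center","blue_relay_center","amber_lamp_center","orange_relay_center"]:
    print(k,[(np.round(np.array(a["xy"])*[560,420]),round(a["p"],2)) for a in recognise(d,k)][:5])
E
```

```text
bench z -0.17578371150881367 1.4749210411411757 -0.1272262328677698 -0.13759769221201168
[425.  54.] 2894 allmean [ 856.7 -280.1   39.8] top [ 857.2 -279.4   47.8] ext [168. 135.   8.] rect [array([ 859.1, -279.4]), array([110.6, 154. ]), np.float64(78.3)] 51.1
[179.  55.] 1972 allmean [844.4 219.1  40.4] top [848.1 220.1  43. ] ext [ 67. 162.   7.] rect [array([848.8, 220.1]), array([ 48. , 160.4]), np.float64(8.5)] 45.7
[ 10. 111.] 1329 allmean [706.2 530.   60.3] top [691.4 513.9 110.3] ext [45. 19. 23.] rect [array([700.8, 516.7]), array([45.8, 14.1]), np.float64(7.7)] 114.3
[339.  90.] 339 allmean [ 779.5 -107.5   24.5] top [ 779.4 -107.3   24.6] ext [31. 93.  6.] rect [array([ 779.8, -106.1]), array([93.8, 19.9]), np.float64(81.4)] 27.7
[554.  90.] 106 allmean [ 758.8 -509.2   79.1] top [ 759.9 -509.2   81.9] ext [19. 17.  6.] rect [array([ 760.3, -510.5]), array([17.4, 13.6]), np.float64(63.6)] 84.9
[555. 118.] 210 allmean [ 712.7 -520.2   53. ] top [ 697.4 -510.    76.5] ext [19.  8. 12.] rect [array([ 700.4, -510.7]), array([ 5.2, 19.7]), np.float64(79.4)] 79.6
[280. 117.] 2
[... 1960 characters left out ...]
]), np.float64(12.7)] [612.3 182.8   5. ] [ 1.5  4.3 11.5]
yellow 2640 [array([ 618.6, -195.9]), array([ 78.9, 146.9]), np.float64(3.5)] [ 616.6 -194.3    5.3] [ 1.3  4.5 11.9]
blue_tray [(array([194., 172.]), 0.84)]
yellow_tray [(array([382., 172.]), 0.76)]
contactor_center [(array([179., 245.]), 0.6)]
estop_center [(array([135., 253.]), 0.93)]
green_lamp_center [(array([279., 239.]), 0.7)]
red_lamp_center [(array([437., 255.]), 0.7)]
blue_relay_center [(array([327., 247.]), 0.74)]
amber_lamp_center [(array([263., 294.]), 0.95), (array([236., 242.]), 0.94), (array([152., 301.]), 0.94), (array([217., 286.]), 0.87), (array([279., 240.]), 0.4)]
orange_relay_center [(array([392., 241.]), 0.69)]
```

View pics/topcrop.png

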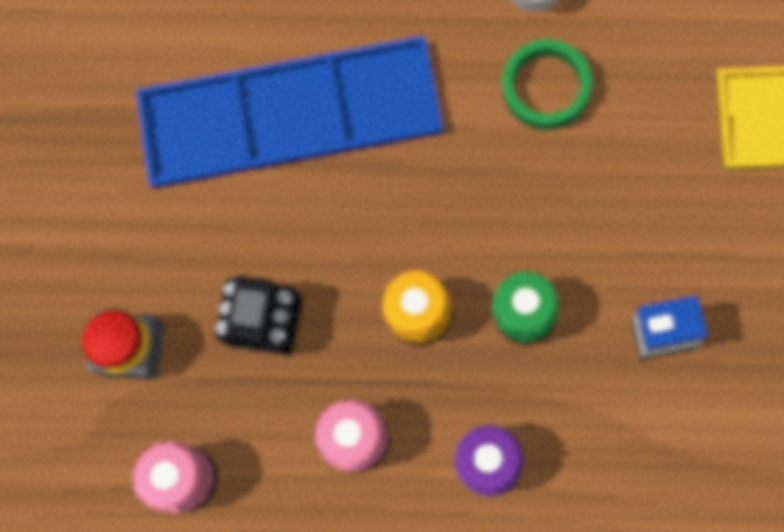

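View pics/topcrop2.png

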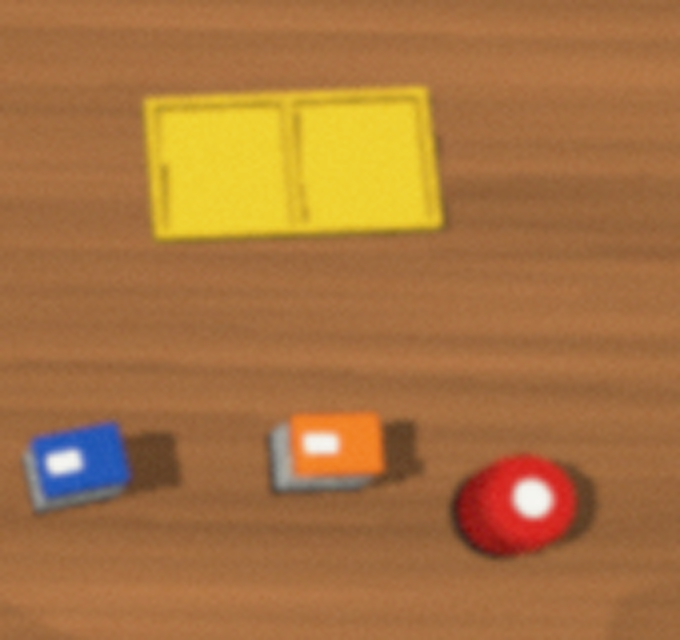

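The crops confirm the targets in the top picture. Four lamp-like parts are not to be touched: amber (238,239), pink (215,285), pink (151,300) and purple (264,294). Green is the one at (278,240) and red the one at (440,256), by their colour. The blue-topped relay is at (329,246), and the orange one at (392,242) is the spare. Next I fit the tray poses.

```bash
python3 - <<'E'
from h import *
from scipy.optimize import minimize
d=viewer.get_image("top"); f=210/np.tan(np.radians(d["vfov"]/2)); E=d["extrinsics"]
def proj(P):
    c=P@E[:3,:3].T+E[:3,3]; return np.stack([d["cx"]+f*c[:,0]/-c[:,2],d["cy"]-f*c[:,1]/-c[:,2]],-1)
hs=cv2.cvtColor(d["image"],cv2.COLOR_RGB2HSV)
for nm,lo,hi,box,L,x0 in [("blue",(100,130,50),(130,255,255),(130,255,135,205),208,(613,182,10)),("yellow",(20,170,100),(35,255,255),(335,430,140,200),140,(617,-194,2))]:
    k=np.zeros((420,560),np.uint8); a,b,c,e=box; k[c:e,a:b]=cv2.inRange(hs,lo,hi)[c:e,a:b]
    k=cv2.morphologyEx(k,cv2.MORPH_OPEN,np.ones((3,3)));k=cv2.morphologyEx(k,cv2.MORPH_CLOSE,np.ones((9,9)))
    K=cv2.resize(k,None,fx=4,fy=4,interpolation=cv2.INTER_LINEAR)>127
    def cost(p):
        y=np.radians(p[2]);Rm=np.array([[np.cos(y),-np.sin(y)],[np.sin(y),np.cos(y)]])
        P=np.array([[*(Rm@[sx*36,sy*L/2]+p[:2]),z] for sx in(-1,1) for sy in(-1,1) for z in(0,11)])
        q=cv2.convexHull(((proj(P)+.5)*4-.5).astype(np.float32)).round().astype(np.int32)
        m=np.zeros(K.shape,np.uint8);cv2.fillPoly(m,[q],1)
        return 1-(K&(m>0)).sum()/(K|(m>0)).sum()
    r=minimize(cost,x0,method="Nelder-Mead",options=dict(initial_simplex=np.array(x0)+np.array([[0,0,0],[8,0,0],[0,8,0],[0,0,6]]),xatol=.05))
    p=r.x;y=np.radians(p[2]);print(nm,p.round(1),round(r.fun,3))
    for b in ((-68,0,68) if L>200 else (-34,34)): print("  bay",b,(p[0]-np.sin(y)*b).round(1),(p[1]+np.cos(y)*b).round(1))
go(444,-286,300,yaw=0)
E
```

```text
blue [613.2 182.1  12.1] 0.068
  bay -68 627.6 115.6
  bay 0 613.2 182.1
  bay 68 598.9 248.5
yellow [ 616.5 -194.     3.4] 0.02
  bay -34 618.5 -228.0
  bay 34 614.5 -160.1
pos [ 157.6 -604.8  404.7] jaw yaw -75.4 tilt z [ 0.e+00 -1.e-04 -1.e+00] q6 -0.02
shift before turn (mm) [ 357.5 -236.3  104.7]
rz -75.4 then shift [318.8 286.4 104.7] new yaw 0.0
```

```bash
python3 -m handwheel '[{"gripper":0,"rz":-9.4},{"gripper":0,"rz":-9.4},{"gripper":0,"rz":-9.4},{"gripper":0,"rz":-9.4},{"gripper":0,"rz":-9.4},{"gripper":0,"rz":-9.4},{"gripper":0,"rz":-9.4},{"gripper":0,"rz":-9.6}]'
python3 -m handwheel '[{"gripper":0,"tx":0.04,"ty":0.036,"tz":0.013},{"gripper":0,"tx":0.04,"ty":0.036,"tz":0.013},{"gripper":0,"tx":0.04,"ty":0.036,"tz":0.013},{"gripper":0,"tx":0.04,"ty":0.036,"tz":0.013},{"gripper":0,"tx":0.04,"ty":0.036,"tz":0.013},{"gripper":0,"tx":0.04,"ty":0.036,"tz":0.013},{"gripper":0,"tx":0.04,"ty":0.036,"tz":0.013},{"gripper":0,"tx":0.04,"ty":0.034,"tz":0.013}]'
python3 - <<'E'
from h import *
go(444,-286,198,yaw=0)
d=viewer.get_image("wrist"); cv2.imwrite("pics/w1.png",d["image"][:,:,::-1])
E
```

```text
pos [ 157.6 -604.8  404.7] jaw yaw -75.4 tilt z [ 0.e+00 -1.e-04 -1.e+00] q6 -0.02
shift before turn (mm) [ 357.5 -236.3  206.7]
rz -75.4 then shift [318.8 286.4 206.7] new yaw 0.0$[0]: bad value
$[0]: bad value
```

View pics/w1.png

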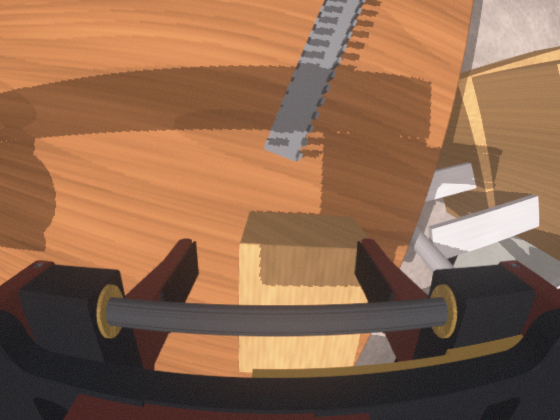

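```bash
python3 -m handwheel '[{"gripper":0,"tx":0,"ty":0,"tz":0,"rx":0,"ry":0,"rz":-9.4}]'
```

```text
t: 0.88
ee_pos: [157.6, -604.8, 404.7]
orientation: [3.072, 0.659, 0.0]
ft_force: [0.4, -0.8, 0.4]
width: 87.9
```

All the keys are needed in every row. The first turn went through.

```bash
python3 -m handwheel '[{"gripper":0,"tx":0,"ty":0,"tz":0,"rx":0,"ry":0,"rz":-9.4},{"gripper":0,"tx":0,"ty":0,"tz":0,"rx":0,"ry":0,"rz":-9.4},{"gripper":0,"tx":0,"ty":0,"tz":0,"rx":0,"ry":0,"rz":-9.4},{"gripper":0,"tx":0,"ty":0,"tz":0,"rx":0,"ry":0,"rz":-9.4},{"gripper":0,"tx":0,"ty":0,"tz":0,"rx":0,"ry":0,"rz":-9.4},{"gripper":0,"tx":0,"ty":0,"tz":0,"rx":0,"ry":0,"rz":-9.4},{"gripper":0,"tx":0,"ty":0,"tz":0,"rx":0,"ry":0,"rz":-9.6}]'
python3 -m handwheel '[{"gripper":0,"tx":0.04,"ty":0.036,"tz":0.013,"rx":0,"ry":0,"rz":0},{"gripper":0,"tx":0.04,"ty":0.036,"tz":0.013,"rx":0,"ry":0,"rz":0},{"gripper":0,"tx":0.04,"ty":0.036,"tz":0.013,"rx":0,"ry":0,"rz":0},{"gripper":0,"tx":0.04,"ty":0.036,"tz":0.013,"rx":0,"ry":0,"rz":0},{"gripper":0,"tx":0.04,"ty":0.036,"tz":0.013,"rx":0,"ry":0,"rz":0},{"gripper":0,"tx":0.04,"ty":0.036,"tz":0.013,"rx":0,"ry":0,"rz":0},{"gripper":0,"tx":0.04,"ty":0.036,"tz":0.013,"rx":0,"ry":0,"rz":0},{"gripper":0,"tx":0.039,"ty":0.034,"tz":0.013,"rx":0,"ry":0,"rz":0}]'
python3 - <<'E'
from h import *
go(444,-286,198,yaw=0)
d=viewer.get_image("wrist"); cv2.imwrite("pics/w2.png",d["image"][:,:,::-1])
E
```

```text
t: 1.75
ee_pos: [157.6, -604.8, 404.7]
orientation: [2.215, 2.227, 0.0]
ft_force: [0.3, 0.9, 0.6]
width: 87.3
t: 2.75
ee_pos: [444.7, -284.5, 300.5]
orientation: [2.221, 2.221, 0.0]
ft_force: [0.7, -1.3, -0.6]
width: 87.9
pos [ 444.7 -284.5  300.5] jaw yaw 0.0 tilt z [ 7.e-04 -5.e-04 -1.e+00] q6 -0.59
shift before turn (mm) [ -1.5  -0.8 102.5]
rz 0.0 then shift [ -1.5  -0.8 102.5] new yaw -0.0
```

View pics/w2.png

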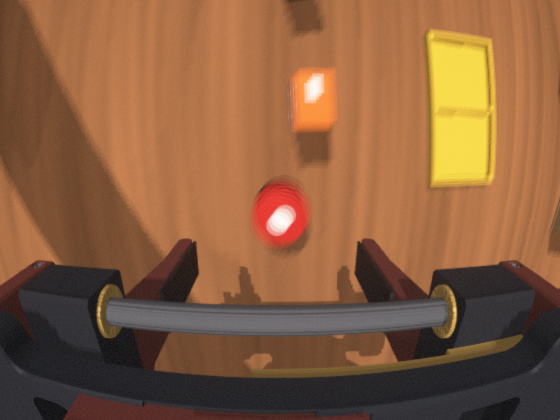

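The red lamp shows at (281,215), between the fingers. I check its position and the yellow tray's in world axes from this camera too.

```bash
cat >> h.py <<'E'
def wcloud(d,o):
    im=d["image"];H,W=im.shape[:2];f=H/2/np.tan(np.radians(d["vfov"]/2))
    v,u=np.mgrid[0:H,0:W];a=(u-d["cx"]);b=(v-d["cy"]);r=np.hypot(a,b)+1e-9;th=r/f
    z=d["range_z"].astype(float);t=np.tan(np.minimum(th,1.5))*z
    P=np.stack([a/r*t,-b/r*t,-z,np.ones_like(z)],-1)@d["T_tool_cam"].T
    M=R.from_rotvec(o["orientation"]).as_matrix()
    w=P[...,:3]@M.T+o["ee_pos"]; w[z<=0]=np.nan
    return w
def wmeas(lo=45,hi=65,box=None):
    """things in wrist view within height band"""
    o=ctrl.get_obs();d=viewer.get_image("wrist");w=wcloud(d,o)
    m=((w[...,2]>lo)&(w[...,2]<hi)); m[235:]=0
    n,l,s,c=cv2.connectedComponentsWithStats(m.astype(np.uint8))
    for i in range(1,n):
        if s[i,4]>150:
            q=w[l==i].astype(np.float32)
            print("px",c[i].round(),s[i,4],[np.round(a,1) for a in cv2.minAreaRect(q[:,:2])],"z",np.median(q[:,2]).round(1),"rgb",d["image"][l==i].mean(0).round())
    return d,w
E
python3 - <<'E'
from h import *
d,w=wmeas()
hs=cv2.cvtColor(d["image"],cv2.COLOR_RGB2HSV)
k=cv2.inRange(hs,(20,170,80),(35,255,255));k[200:]=0;k[:,:400]=0;k[:,510:]=0;k=cv2.morphologyEx(k,cv2.MORPH_OPEN,np.ones((3,3)))
q=w[k>0]; print(cv2.minAreaRect(q[:,:2].astype(np.float32)),np.median(q[:,2]))
E
```

```text
Traceback (most recent call last):
  File "h.py", line 40, in wmeas
    print("px",c[i].round(),s[i,4],[np.round(a,1) for a in cv2.minAreaRect(q[:,:2])],"z",np.median(q[:,2]).round(1),"rgb",d["image"][l==i].mean(0).round())
                                                           ~~~~~~~~~~~~~~~^^^^^^^^^
cv2.error: OpenCV(4.12.0) /io/opencv/modules/imgproc/src/convhull.cpp:143: error: (-215:Assertion failed) total >= 0 && (depth == CV_32F || depth == CV_32S) in function 'convexHull'
```

```bash
sed -i 's/minAreaRect(q\[:,:2\])/minAreaRect(np.ascontiguousarray(q[:,:2]))/' h.py; python3 - <<'E'
from h import *
d,w=wmeas()
hs=cv2.cvtColor(d["image"],cv2.COLOR_RGB2HSV)
k=cv2.inRange(hs,(20,170,80),(35,255,255));k[200:]=0;k[:,:400]=0;k[:,510:]=0;k=cv2.morphologyEx(k,cv2.MORPH_OPEN,np.ones((3,3)))
q=w[k>0]; print(cv2.minAreaRect(np.ascontiguousarray(q[:,:2]).astype(np.float32)),np.median(q[:,2]))
E
```

```text
px [309. 108.] 2342 [array([ 468.7, -198.9]), array([28.4, 40.3]), np.float64(2.0)] z 56.6 rgb [245. 155.  86.]
px [276. 218.] 1705 [array([ 446.1, -279.2]), array([42.6, 27.9]), np.float64(0.3)] z 52.6 rgb [228.  93.  85.]
((nan, nan), (nan, 0.0), nan) nan
```

```bash
python3 -m handwheel '[{"gripper":0,"tx":-0.0015,"ty":0,"tz":0.03,"rx":0,"ry":0,"rz":0},{"gripper":0,"tx":0,"ty":0,"tz":0.03,"rx":0,"ry":0,"rz":0},{"gripper":0,"tx":0,"ty":0,"tz":0.03,"rx":0,"ry":0,"rz":0},{"gripper":0,"tx":0,"ty":0,"tz":0.0125,"rx":0,"ry":0,"rz":0},{"gripper":1,"tx":0,"ty":0,"tz":0,"rx":0,"ry":0,"rz":0},{"gripper":1,"tx":0,"ty":0,"tz":0,"rx":0,"ry":0,"rz":0},{"gripper":1,"tx":0,"ty":0,"tz":0,"rx":0,"ry":0,"rz":0},{"gripper":1,"tx":0,"ty":0,"tz":0,"rx":0,"ry":0,"rz":0}]'
python3 -m handwheel '[{"gripper":1,"tx":0,"ty":0,"tz":0,"rx":0,"ry":0,"rz":0},{"gripper":1,"tx":0,"ty":0,"tz":0,"rx":0,"ry":0,"rz":0}]'
```

```text
t: 3.9
ee_pos: [443.8, -287.4, 198.9]
orientation: [2.22, 2.221, 0.0]
ft_force: [-0.1, -0.6, -0.4]
width: 51.2
t: 4.15
ee_pos: [443.8, -287.4, 198.6]
orientation: [2.221, 2.221, 0.0]
ft_force: [-0.2, 0.1, 5.7]
width: 42.5
```

```bash
python3 -m handwheel '[{"gripper":1,"tx":0,"ty":0,"tz":-0.02,"rx":0,"ry":0,"rz":0},{"gripper":1,"tx":0,"ty":0,"tz":-0.03,"rx":0,"ry":0,"rz":0},{"gripper":1,"tx":0,"ty":0.01,"tz":-0.03,"rx":0,"ry":0,"rz":0},{"gripper":1,"tx":0.015,"ty":0.04,"tz":0,"rx":0,"ry":0,"rz":0},{"gripper":1,"tx":0.015,"ty":0.04,"tz":0,"rx":0,"ry":0,"rz":0},{"gripper":1,"tx":0.015,"ty":0.04,"tz":0,"rx":0,"ry":0,"rz":0},{"gripper":1,"tx":0.0145,"ty":0.04,"tz":0,"rx":0,"ry":0,"rz":0},{"gripper":1,"tx":0,"ty":0.005,"tz":0,"rx":0,"ry":0,"rz":0}]'
python3 - <<'E'
from h import *
go(618.5,-229,203,yaw=0)
d=viewer.get_image("wrist"); cv2.imwrite("pics/w3.png",d["image"][:,:,::-1]);d=viewer.get_image("side"); cv2.imwrite("pics/s3.png",d["image"][:,:,::-1])
E
```

```text
t: 5.15
ee_pos: [620.5, -226.5, 277.8]
orientation: [2.218, 2.224, 0.001]
ft_force: [-0.1, 0.2, -0.2]
width: 42.3
pos [ 620.5 -226.5  277.8] jaw yaw 0.1 tilt z [ 8.e-04 -1.e-04 -1.e+00] q6 -0.37
shift before turn (mm) [-2.5 -2.  74.8]
rz 0.1 then shift [-2.5 -2.  74.8] new yaw -0.0
```

View pics/w3.png

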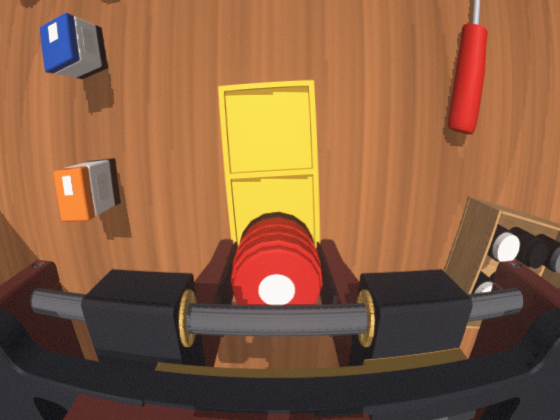

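View pics/s3.png

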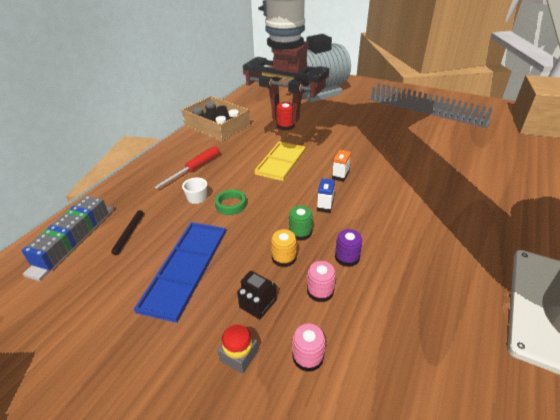

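The lamp is held upright at (277,265) in the wrist view, with the yellow tray under it and its divider at row 174. I measure the tray here with the wrist depth.

```bash
python3 - <<'E'
from h import *
o=ctrl.get_obs();d=viewer.get_image("wrist");w=wcloud(d,o)
hs=cv2.cvtColor(d["image"],cv2.COLOR_RGB2HSV)
for p in [(222,89),(313,84),(226,175),(318,171),(270,174),(270,84),(222,130),(317,130)]:
    print(p,w[p[1],p[0]].round(1))
k=cv2.inRange(hs,(20,170,80),(35,255,255));k[235:]=0
for r in (100,130,150,190):
    c=np.where(k[r]>0)[0]; c=c[(c>200)&(c<340)]; a,b=w[r,c[0]+1],w[r,c[-1]-1]; print(r,a.round(1),b.round(1),((a+b)/2).round(1))
E
```

```text
(222, 89) [ 577.9 -128.6   10.9]
(313, 84) [ 646.3 -125.1   11. ]
(226, 175) [ 578.  -197.    -0.9]
(318, 171) [ 650.9 -191.7   12. ]
(270, 174) [ 614.1 -194.4   11.1]
(270, 84) [ 614.1 -125.4   10.2]
(222, 130) [ 5.758e+02 -1.604e+02  3.000e-01]
(317, 130) [ 649.6 -160.3   11. ]
100 [ 579.  -137.3   13. ] [ 648.6 -137.4   11.1] [ 613.8 -137.3   12.1]
130 [ 580.2 -160.2   12.6] [ 650.2 -160.3   12.8] [ 615.2 -160.2   12.7]
150 [ 581.2 -175.6   11.1] [ 651.2 -175.4   13. ] [ 616.2 -175.5   12.1]
190 [ 582.9 -206.8   11.9] [ 653.1 -207.    10.6] [ 618.  -206.9   11.3]
```

The wrist camera agrees with the top fit within 1 mm. I lower into the near bay.

```bash
python3 -m handwheel '[{"gripper":1,"tx":-0.0025,"ty":-0.0015,"tz":0.02,"rx":0,"ry":0,"rz":0},{"gripper":1,"tx":0,"ty":0,"tz":0.025,"rx":0,"ry":0,"rz":0},{"gripper":1,"tx":0,"ty":0,"tz":0.02,"rx":0,"ry":0,"rz":0},{"gripper":1,"tx":0,"ty":0,"tz":0.006,"rx":0,"ry":0,"rz":0},{"gripper":1,"tx":0,"ty":0,"tz":0,"rx":0,"ry":0,"rz":0}]'
python3 -m handwheel '[{"gripper":1,"tx":0,"ty":0,"tz":0.002,"rx":0,"ry":0,"rz":0},{"gripper":1,"tx":0,"ty":0,"tz":0,"rx":0,"ry":0,"rz":0}]'
```

```text
t: 5.92
ee_pos: [616.8, -230.4, 206.6]
orientation: [-2.221, -2.221, 0.001]
ft_force: [0.2, 0.2, -1.4]
width: 42.1
t: 6.18
ee_pos: [617.3, -230.4, 205.8]
orientation: [2.221, 2.221, 0.001]
ft_force: [-1.0, 0.2, -1.4]
width: 42.9
```

```bash
python3 -m handwheel '[{"gripper":1,"tx":0,"ty":0,"tz":0.0015,"rx":0,"ry":0,"rz":0},{"gripper":1,"tx":0,"ty":0,"tz":0,"rx":0,"ry":0,"rz":0}]'
python3 -m handwheel '[{"gripper":1,"tx":0,"ty":0,"tz":0.0015,"rx":0,"ry":0,"rz":0},{"gripper":1,"tx":0,"ty":0,"tz":0,"rx":0,"ry":0,"rz":0}]'
```

```text
t: 6.42
ee_pos: [617.1, -230.3, 203.8]
orientation: [2.221, 2.221, 0.0]
ft_force: [-0.3, -0.0, -1.9]
width: 42.6
t: 6.68
ee_pos: [617.2, -230.3, 202.7]
orientation: [2.221, 2.221, 0.0]
ft_force: [-2.0, 1.1, 3.6]
width: 42.5
```

Contact is felt: +3.6 N at z 202.7. I release and rise.

```bash
python3 -m handwheel '[{"gripper":0,"tx":0,"ty":0,"tz":0,"rx":0,"ry":0,"rz":0},{"gripper":0,"tx":0,"ty":0,"tz":0,"rx":0,"ry":0,"rz":0},{"gripper":0,"tx":0,"ty":0,"tz":0,"rx":0,"ry":0,"rz":0},{"gripper":0,"tx":0,"ty":0,"tz":-0.02,"rx":0,"ry":0,"rz":0},{"gripper":0,"tx":0,"ty":0,"tz":-0.04,"rx":0,"ry":0,"rz":0},{"gripper":0,"tx":0,"ty":0,"tz":-0.04,"rx":0,"ry":0,"rz":-6.5},{"gripper":0,"tx":0,"ty":0,"tz":0,"rx":0,"ry":0,"rz":-6.5},{"gripper":0,"tx":0,"ty":0,"tz":0,"rx":0,"ry":0,"rz":0}]'
python3 - <<'E'
from h import *
go(457.8,-83.2,300,yaw=13)
d=viewer.get_image("top"); crop(d,"pics/t4.png",310,130,480,290,4)
w=cloud(d);q=w[130:200,335:430].reshape(-1,3);q=q[(q[:,2]>47)&(q[:,2]<58)];print(len(q),np.median(q,axis=0))
E
```

```text
t: 7.68
ee_pos: [617.2, -230.4, 304.0]
orientation: [1.956, 2.456, 0.001]
ft_force: [0.0, -0.6, 0.1]
width: 87.7
pos [ 617.2 -230.4  304. ] jaw yaw 12.9 tilt z [ 2.e-03 -8.e-04 -1.e+00] q6 -0.60
shift before turn (mm) [ 179.1 -122.4    3.6]
rz -0.1 then shift [ 179.2 -122.2    3.6] new yaw 13.0
0 [nan nan nan]
  return _methods._mean(a, axis=axis, dtype=dtype,
  ret = um.true_divide(
```

View pics/t4.png

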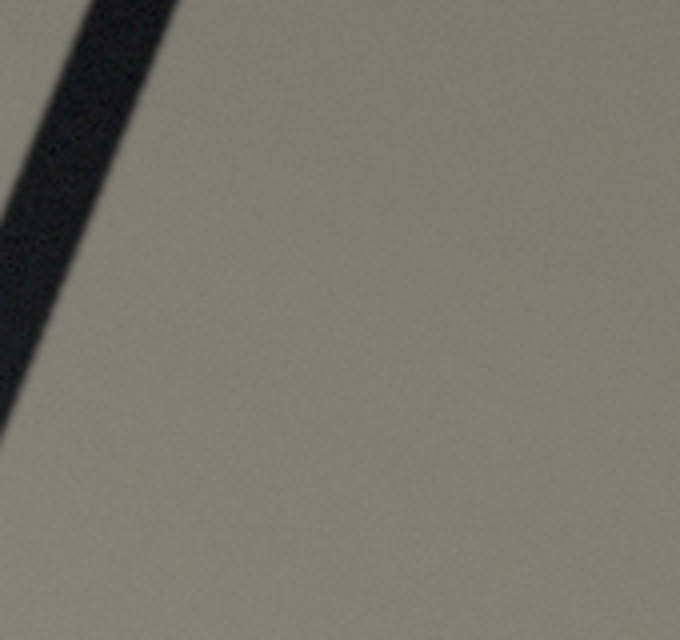

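The arm hides this part of the top view, so I'll check the placing later. Now to the blue relay.

```bash
python3 -m handwheel '[{"gripper":0,"tx":0.03,"ty":-0.0205,"tz":0,"rx":0,"ry":0,"rz":0},{"gripper":0,"tx":0.03,"ty":-0.0205,"tz":0,"rx":0,"ry":0,"rz":0},{"gripper":0,"tx":0.03,"ty":-0.0205,"tz":0,"rx":0,"ry":0,"rz":0},{"gripper":0,"tx":0.03,"ty":-0.0205,"tz":0,"rx":0,"ry":0,"rz":0},{"gripper":0,"tx":0.03,"ty":-0.02,"tz":0.004,"rx":0,"ry":0,"rz":0},{"gripper":0,"tx":0.029,"ty":-0.02,"tz":0,"rx":0,"ry":0,"rz":0},{"gripper":0,"tx":0,"ty":0,"tz":0,"rx":0,"ry":0,"rz":0}]'
python3 - <<'E'
from h import *
go(457.8,-83.2,200,yaw=13)
d,w=wmeas(); cv2.imwrite("pics/w5.png",d["image"][:,:,::-1]);d=viewer.get_image("side"); crop(d,"pics/s5.png",180,80,420,280,3)
E
```

```text
t: 8.6
ee_pos: [456.0, -82.1, 297.8]
orientation: [-1.955, -2.456, 0.002]
ft_force: [0.5, 0.2, 0.5]
width: 87.6
pos [456.  -82.1 297.8] jaw yaw 13.0 tilt z [-3.e-03  7.e-04 -1.e+00] q6 -0.43
shift before turn (mm) [-1.6  1.8 97.8]
rz -0.0 then shift [-1.6  1.8 97.8] new yaw 13.0
px [347.  16.] 1767 [array([471.7,  77.3]), array([41.9, 29.3]), np.float64(14.4)] z 52.5 rgb [239. 204. 104.]
px [197.  45.] 2456 [array([371.2,  33.5]), array([40.6, 41.9]), np.float64(2.4)] z 52.4 rgb [160. 104. 181.]
px [327. 102.] 2671 [array([471.8,  11.9]), array([42.1, 42.1]), np.float64(54.7)] z 52.6 rgb [111. 185. 122.]
px [281. 216.] 1421 [array([458.1, -75.6]), array([27.8, 25.5]), np.float64(12.3)] z 56.6 rgb [102. 125. 197.]
```

View pics/w5.png

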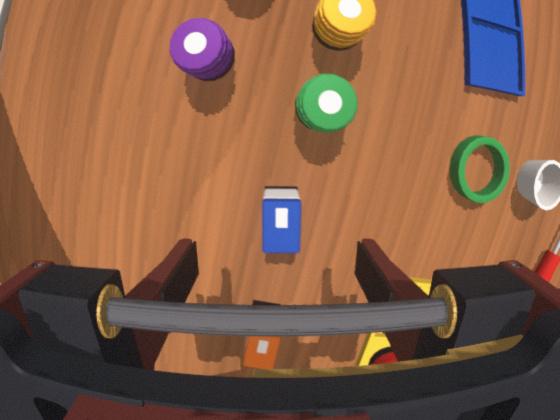

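View pics/s5.png

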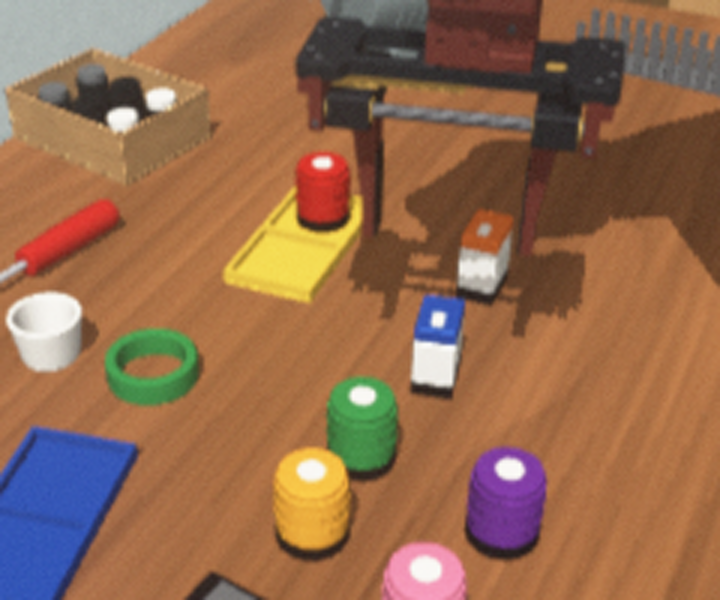

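The red lamp stands upright in its bay at (322,190) in the side crop. The blue relay is centred between the jaws at (281,215) in the wrist view. I descend and grip.

```bash
python3 -m handwheel '[{"gripper":0,"tx":-0.0015,"ty":0.0015,"tz":0.03,"rx":0,"ry":0,"rz":0},{"gripper":0,"tx":0,"ty":0,"tz":0.03,"rx":0,"ry":0,"rz":0},{"gripper":0,"tx":0,"ty":0,"tz":0.03,"rx":0,"ry":0,"rz":0},{"gripper":0,"tx":0,"ty":0,"tz":0.01,"rx":0,"ry":0,"rz":0},{"gripper":1,"tx":0,"ty":0,"tz":0,"rx":0,"ry":0,"rz":0},{"gripper":1,"tx":0,"ty":0,"tz":0,"rx":0,"ry":0,"rz":0},{"gripper":1,"tx":0,"ty":0,"tz":0,"rx":0,"ry":0,"rz":0},{"gripper":1,"tx":0,"ty":0,"tz":0,"rx":0,"ry":0,"rz":0}]'
python3 -m handwheel '[{"gripper":1,"tx":0,"ty":0,"tz":0,"rx":0,"ry":0,"rz":0},{"gripper":1,"tx":0,"ty":0,"tz":0,"rx":0,"ry":0,"rz":0},{"gripper":1,"tx":0,"ty":0,"tz":0,"rx":0,"ry":0,"rz":0}]'
python3 -c "
from h import *
go(615,-160,290)"
```

```text
t: 9.7
ee_pos: [460.0, -84.5, 198.9]
orientation: [1.955, 2.458, 0.001]
ft_force: [0.2, -1.1, 0.0]
width: 51.4
t: 10.07
ee_pos: [459.7, -84.4, 198.3]
orientation: [-1.956, -2.459, 0.0]
ft_force: [-0.9, 1.2, 2.4]
width: 27.9
pos [459.7 -84.4 198.3] jaw yaw 13.0 tilt z [-0.  0. -1.] q6 -0.43
shift before turn (mm) [-108.6  134.3  -91.8]
```

```bash
python3 -m handwheel '[{"gripper":1,"tx":0,"ty":0,"tz":-0.02,"rx":0,"ry":0,"rz":0},{"gripper":1,"tx":0,"ty":0,"tz":-0.03,"rx":0,"ry":0,"rz":0},{"gripper":1,"tx":0,"ty":0,"tz":-0.03,"rx":0,"ry":0,"rz":0},{"gripper":1,"tx":-0.027,"ty":0.0335,"tz":0,"rx":0,"ry":0,"rz":0},{"gripper":1,"tx":-0.027,"ty":0.0335,"tz":0,"rx":0,"ry":0,"rz":0},{"gripper":1,"tx":-0.027,"ty":0.0335,"tz":0,"rx":0,"ry":0,"rz":0},{"gripper":1,"tx":-0.0275,"ty":0.034,"tz":0,"rx":0,"ry":0,"rz":0},{"gripper":1,"tx":0,"ty":0,"tz":0,"rx":0,"ry":0,"rz":0}]'
python3 -m handwheel '[{"gripper":1,"tx":0,"ty":0,"tz":0,"rx":0,"ry":0,"rz":0}]'
python3 -c "
from h import *
go(615,-160,202.5)"
```

```text
t: 11.08
ee_pos: [617.2, -161.1, 278.0]
orientation: [1.955, 2.456, 0.001]
ft_force: [-1.0, 0.9, -1.0]
width: 28.0
t: 11.2
ee_pos: [614.2, -159.6, 277.3]
orientation: [-1.954, -2.457, 0.001]
ft_force: [-0.5, 0.8, -0.5]
width: 27.8
pos [ 614.2 -159.6  277.3] jaw yaw 13.0 tilt z [-2.3e-03  7.0e-04 -1.0e+00] q6 -0.50
shift before turn (mm) [-0.6  0.8 74.8]
```

```bash
python3 -m handwheel '[{"gripper":1,"tx":0,"ty":0.001,"tz":0.025,"rx":0,"ry":0,"rz":0},{"gripper":1,"tx":0,"ty":0,"tz":0.025,"rx":0,"ry":0,"rz":0},{"gripper":1,"tx":0,"ty":0,"tz":0.015,"rx":0,"ry":0,"rz":0},{"gripper":1,"tx":0,"ty":0,"tz":0.006,"rx":0,"ry":0,"rz":0},{"gripper":1,"tx":0,"ty":0,"tz":0.002,"rx":0,"ry":0,"rz":0},{"gripper":1,"tx":0,"ty":0,"tz":0.001,"rx":0,"ry":0,"rz":0},{"gripper":1,"tx":0,"ty":0,"tz":0,"rx":0,"ry":0,"rz":0}]'
```

```text
t: 12.08
ee_pos: [616.4, -159.8, 204.7]
orientation: [1.955, 2.458, 0.001]
ft_force: [-0.6, 0.0, -1.3]
width: 27.8
```

```bash
python3 -m handwheel '[{"gripper":1,"tx":0,"ty":0,"tz":0.001,"rx":0,"ry":0,"rz":0},{"gripper":1,"tx":0,"ty":0,"tz":0.001,"rx":0,"ry":0,"rz":0},{"gripper":1,"tx":0,"ty":0,"tz":0,"rx":0,"ry":0,"rz":0}]'
```

```text
t: 12.45
ee_pos: [616.3, -159.8, 202.3]
orientation: [1.955, 2.458, 0.0]
ft_force: [-0.2, -0.8, 0.3]
width: 27.9
```

```bash
python3 -m handwheel '[{"gripper":1,"tx":0,"ty":0,"tz":0.0005,"rx":0,"ry":0,"rz":0},{"gripper":0,"tx":0,"ty":0,"tz":0,"rx":0,"ry":0,"rz":0},{"gripper":0,"tx":0,"ty":0,"tz":0,"rx":0,"ry":0,"rz":0},{"gripper":0,"tx":0,"ty":0,"tz":0,"rx":0,"ry":0,"rz":0},{"gripper":0,"tx":0,"ty":0,"tz":-0.02,"rx":0,"ry":0,"rz":0},{"gripper":0,"tx":0,"ty":0,"tz":-0.04,"rx":0,"ry":0,"rz":0},{"gripper":0,"tx":0,"ty":0,"tz":-0.04,"rx":0,"ry":0,"rz":0},{"gripper":0,"tx":0,"ty":0,"tz":0,"rx":0,"ry":0,"rz":0}]'
python3 - <<'E'
from h import *
go(471,11.8,300)
d=viewer.get_image("side"); crop(d,"pics/s6.png",180,80,420,280,3)
E
```

```text
t: 13.45
ee_pos: [617.5, -160.0, 306.5]
orientation: [1.951, 2.453, 0.005]
ft_force: [0.4, 0.0, -0.3]
width: 88.0
pos [ 617.5 -160.   306.5] jaw yaw 13.0 tilt z [ 0.0075 -0.0021 -1.    ] q6 -0.50
shift before turn (mm) [ 200.4 -104.1    5.1]
```

View pics/s6.png

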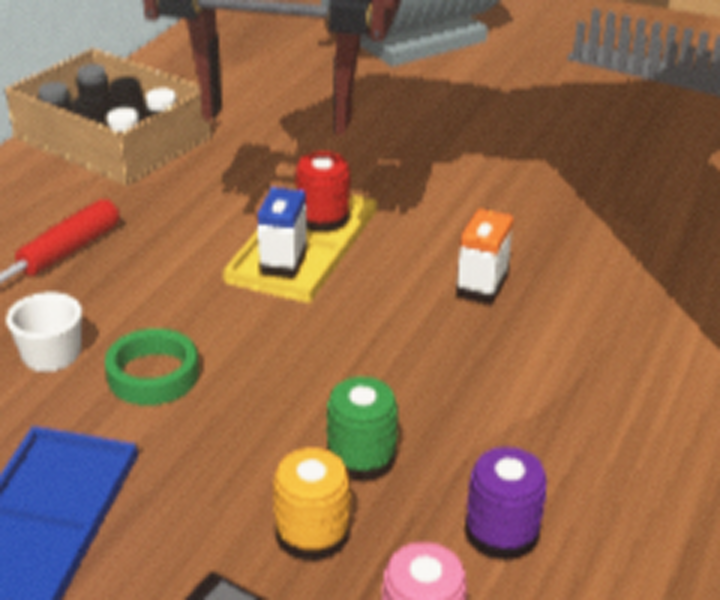

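The relay stands in its bay at (283,232), in front of red at (322,188). Next is the green lamp.

```bash
python3 -m handwheel '[{"gripper":0,"tx":0.034,"ty":-0.0175,"tz":0,"rx":0,"ry":0,"rz":0},{"gripper":0,"tx":0.034,"ty":-0.0175,"tz":0,"rx":0,"ry":0,"rz":0},{"gripper":0,"tx":0.034,"ty":-0.0175,"tz":0,"rx":0,"ry":0,"rz":0},{"gripper":0,"tx":0.034,"ty":-0.0175,"tz":0,"rx":0,"ry":0,"rz":0},{"gripper":0,"tx":0.034,"ty":-0.0175,"tz":0,"rx":0,"ry":0,"rz":0},{"gripper":0,"tx":0.031,"ty":-0.0175,"tz":0,"rx":0,"ry":0,"rz":0},{"gripper":0,"tx":0,"ty":0,"tz":0,"rx":0,"ry":0,"rz":0},{"gripper":0,"tx":0,"ty":0,"tz":0,"rx":0,"ry":0,"rz":0}]'
python3 - <<'E'
from h import *
go(471,11.8,198)
d,w=wmeas(); cv2.imwrite("pics/w7.png",d["image"][:,:,::-1])
E
```

```text
t: 14.5
ee_pos: [469.0, 12.4, 301.5]
orientation: [1.955, 2.459, -0.0]
ft_force: [-0.3, -0.3, 0.7]
width: 87.6
pos [469.   12.4 301.5] jaw yaw 13.0 tilt z [ 1.e-04 -1.e-04 -1.e+00] q6 -0.23
shift before turn (mm) [ -1.    1.8 103.5]
px [332.   5.] 359 [array([469. , 177.4]), array([31. ,  9.3]), np.float64(11.1)] z 54.6 rgb [42. 35. 34.]
px [197.  51.] 2411 [array([385.5, 123.4]), array([42.1, 40.4]), np.float64(69.6)] z 52.5 rgb [243. 171. 197.]
px [299. 126.] 2646 [array([470.2,  84.4]), array([41.9, 41.7]), np.float64(7.1)] z 52.5 rgb [250. 213. 100.]
px [156. 164.] 2221 [array([371.5,  34.6]), array([40.6, 40.4]), np.float64(80.0)] z 52.5 rgb [159. 101. 182.]
px [279. 216.] 1951 [array([470.6,  17.3]), array([42.1, 31.6]), np.float64(13.0)] z 52.6 rgb [114. 186. 123.]
```

View pics/w7.png

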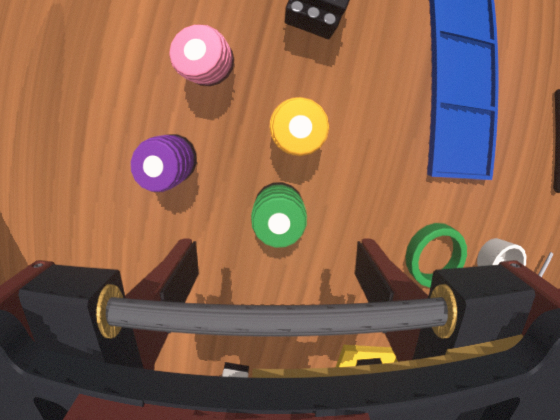

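The green lamp is centred at (279,215). I descend and grip.

```bash
python3 -m handwheel '[{"gripper":0,"tx":-0.001,"ty":0.0015,"tz":0.03,"rx":0,"ry":0,"rz":0},{"gripper":0,"tx":0,"ty":0,"tz":0.03,"rx":0,"ry":0,"rz":0},{"gripper":0,"tx":0,"ty":0,"tz":0.03,"rx":0,"ry":0,"rz":0},{"gripper":0,"tx":0,"ty":0,"tz":0.0135,"rx":0,"ry":0,"rz":0},{"gripper":1,"tx":0,"ty":0,"tz":0,"rx":0,"ry":0,"rz":0},{"gripper":1,"tx":0,"ty":0,"tz":0,"rx":0,"ry":0,"rz":0},{"gripper":1,"tx":0,"ty":0,"tz":0,"rx":0,"ry":0,"rz":0},{"gripper":1,"tx":0,"ty":0,"tz":0,"rx":0,"ry":0,"rz":0}]'
python3 -m handwheel '[{"gripper":1,"tx":0,"ty":0,"tz":0,"rx":0,"ry":0,"rz":0},{"gripper":1,"tx":0,"ty":0,"tz":0,"rx":0,"ry":0,"rz":0},{"gripper":1,"tx":0,"ty":0,"tz":0,"rx":0,"ry":0,"rz":0}]'
python3 -c "
from h import *
go(627,115,280)"
```

```text
t: 15.55
ee_pos: [470.6, 11.9, 198.9]
orientation: [1.955, 2.458, 0.001]
ft_force: [0.3, 0.4, -0.7]
width: 51.4
t: 15.92
ee_pos: [470.5, 11.9, 198.6]
orientation: [1.955, 2.458, 0.001]
ft_force: [-1.5, 0.1, 5.5]
width: 42.8
pos [470.5  11.9 198.6] jaw yaw 13.0 tilt z [ 7.e-04  0.e+00 -1.e+00] q6 -0.23
shift before turn (mm) [ 65.2 175.7 -81.3]
```

```bash
python3 -m handwheel '[{"gripper":1,"tx":0,"ty":0,"tz":-0.02,"rx":0,"ry":0,"rz":0},{"gripper":1,"tx":0,"ty":0,"tz":-0.03,"rx":0,"ry":0,"rz":0},{"gripper":1,"tx":0,"ty":0,"tz":-0.03,"rx":0,"ry":0,"rz":0},{"gripper":1,"tx":0.013,"ty":0.035,"tz":0,"rx":0,"ry":0,"rz":0},{"gripper":1,"tx":0.013,"ty":0.035,"tz":0,"rx":0,"ry":0,"rz":0},{"gripper":1,"tx":0.013,"ty":0.035,"tz":0,"rx":0,"ry":0,"rz":0},{"gripper":1,"tx":0.013,"ty":0.035,"tz":0,"rx":0,"ry":0,"rz":0},{"gripper":1,"tx":0.013,"ty":0.035,"tz":0,"rx":0,"ry":0,"rz":0}]'
python3 -m handwheel '[{"gripper":1,"tx":0,"ty":0,"tz":0,"rx":0,"ry":0,"rz":0},{"gripper":1,"tx":0,"ty":0,"tz":0,"rx":0,"ry":0,"rz":0}]'
python3 - <<'E'
from h import *
go(627.6,115.6,202.5)
o=ctrl.get_obs();d=viewer.get_image("wrist");w=wcloud(d,o);cv2.imwrite("pics/w8.png",d["image"][:,:,::-1])
hs=cv2.cvtColor(d["image"],cv2.COLOR_RGB2HSV)
k=cv2.inRange(hs,(100,130,40),(130,255,255));k[235:]=0
for r in range(30,230,20):
    c=np.where(k[r]>0)[0]; c=c[(c>200)&(c<380)]
    if len(c)>5: a,b=w[r,c[0]+1],w[r,c[-1]-1]; print(r,c[0],c[-1],a.round(1),b.round(1),((a+b)/2).round(1))
E
```

```text
t: 16.92
ee_pos: [626.9, 115.3, 277.8]
orientation: [-1.955, -2.458, 0.001]
ft_force: [-0.3, -0.8, -0.9]
width: 42.6
t: 17.18
ee_pos: [625.3, 114.4, 277.5]
orientation: [-1.955, -2.458, 0.003]
ft_force: [-0.7, -0.1, -0.0]
width: 42.2
pos [625.3 114.4 277.5] jaw yaw 13.0 tilt z [-2.e-03 -4.e-04 -1.e+00] q6 -0.06
shift before turn (mm) [ 0.7  2.7 75. ]
30 236 329 [564.1 249.1  11.9] [630.9 265.   12.1] [597.5 257.   12. ]
50 235 329 [567.2 233.1  11.9] [634.5 249.3  11.1] [600.9 241.2  11.5]
70 235 329 [571.  217.6  12.8] [637.9 233.5  12.1] [604.4 225.6  12.4]
90 235 328 [574.3 202.6  11.9] [640.6 218.2  12.3] [607.5 210.4  12.1]
110 235 328 [577.6 187.7  11.3] [644.2 203.3  12.2] [610.9 195.5  11.7]
130 234 328 [580.2 172.6  11.2] [647.7 188.5  12.9] [613.9 180.6  12.1]
150 235 327 [584.3 158.   13.2] [650.9 173.5  12. ] [617.6 165.7  12.6]
170 235 326 [587.2 142.5  10.3] [654.  158.3  11.7] [620.6 150.4  11. ]
190 235 325 [590.5 127.2  11.2] [657.3 142.8  11.4] [623.9 135.   11.3]
210 235 324 [593.6 111.3  11.2] [660.8 126.9  11.2] [627.2 119.1  11.2]
```

View pics/w8.png

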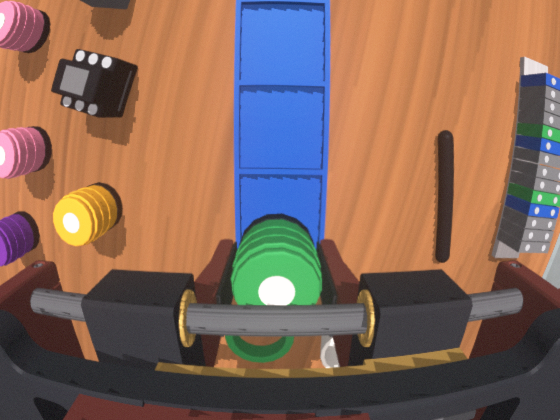

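```bash
python3 - <<'E'
from h import *
o=ctrl.get_obs();d=viewer.get_image("wrist");w=wcloud(d,o)
for r in (84,86,88,168,170,172,174): print(r,w[r,281].round(1),d["image"][r,281])
E
python3 -m handwheel '[{"gripper":1,"tx":0.0005,"ty":0.003,"tz":0.025,"rx":0,"ry":0,"rz":0},{"gripper":1,"tx":0,"ty":0,"tz":0.025,"rx":0,"ry":0,"rz":0},{"gripper":1,"tx":0,"ty":0,"tz":0.015,"rx":0,"ry":0,"rz":0},{"gripper":1,"tx":0,"ty":0,"tz":0.004,"rx":0,"ry":0,"rz":0},{"gripper":1,"tx":0,"ty":0,"tz":0,"rx":0,"ry":0,"rz":0}]'
```

```text
84 [606.  214.1  10.8] [ 63 106 202]
86 [606.3 213.3   4.5] [ 49  81 155]
88 [606.6 211.6   6.3] [ 53  87 161]
168 [620.6 151.2   8.7] [ 48  91 184]
170 [620.8 150.2  12.1] [ 65 118 224]
172 [621.2 148.7  12.3] [ 61 115 223]
174 [621.9 146.1   5.3] [ 49  86 164]
t: 17.9
ee_pos: [629.1, 115.6, 209.5]
orientation: [1.956, 2.458, 0.0]
ft_force: [0.1, -0.8, -1.2]
width: 42.4
```

The dividers agree with the fit within 1 mm. I lower the last few millimetres gently.

```bash
python3 -m handwheel '[{"gripper":1,"tx":0,"ty":0,"tz":0.003,"rx":0,"ry":0,"rz":0},{"gripper":1,"tx":0,"ty":0,"tz":0.0015,"rx":0,"ry":0,"rz":0},{"gripper":1,"tx":0,"ty":0,"tz":0.001,"rx":0,"ry":0,"rz":0},{"gripper":1,"tx":0,"ty":0,"tz":0,"rx":0,"ry":0,"rz":0}]'
python3 -m handwheel '[{"gripper":1,"tx":0,"ty":0,"tz":0.001,"rx":0,"ry":0,"rz":0},{"gripper":1,"tx":0,"ty":0,"tz":0,"rx":0,"ry":0,"rz":0}]'
```

```text
t: 18.4
ee_pos: [629.0, 115.8, 203.7]
orientation: [1.956, 2.459, 0.0]
ft_force: [-0.6, -0.4, -1.5]
width: 42.7
t: 18.65
ee_pos: [629.1, 115.8, 202.7]
orientation: [1.956, 2.459, 0.0]
ft_force: [0.1, -0.2, -0.2]
width: 42.8
```

```bash
python3 -m handwheel '[{"gripper":1,"tx":0,"ty":0,"tz":0.0005,"rx":0,"ry":0,"rz":0},{"gripper":0,"tx":0,"ty":0,"tz":0,"rx":0,"ry":0,"rz":0},{"gripper":0,"tx":0,"ty":0,"tz":0,"rx":0,"ry":0,"rz":0},{"gripper":0,"tx":0,"ty":0,"tz":0,"rx":0,"ry":0,"rz":0},{"gripper":0,"tx":0,"ty":0,"tz":-0.02,"rx":0,"ry":0,"rz":0},{"gripper":0,"tx":0,"ty":0,"tz":-0.04,"rx":0,"ry":0,"rz":0},{"gripper":0,"tx":0,"ty":0,"tz":-0.04,"rx":0,"ry":0,"rz":10.5},{"gripper":0,"tx":0,"ty":0,"tz":0,"rx":0,"ry":0,"rz":10.5}]'
python3 - <<'E'
from h import *
go(461.4,190.4,300)
d=viewer.get_image("side"); crop(d,"pics/s9.png",100,80,420,380,2.2)
E
```

```text
t: 19.65
ee_pos: [630.4, 116.0, 307.5]
orientation: [2.374, 2.051, 0.011]
ft_force: [-0.6, 0.2, 0.0]
width: 87.7
pos [630.4 116.  307.5] jaw yaw -8.3 tilt z [ 0.0078  0.0013 -1.    ] q6 0.31
shift before turn (mm) [  49.1 -178.1    6.3]
```

View pics/s9.png

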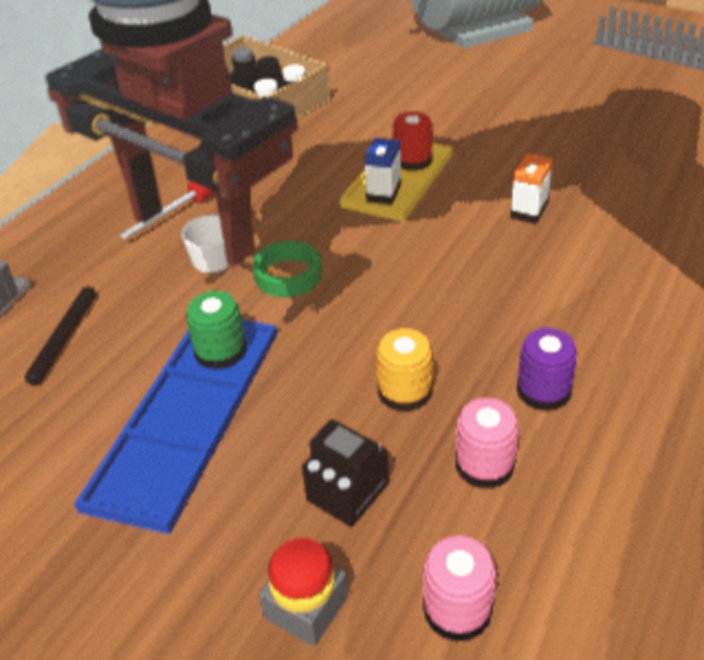

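Green stands in its bay at (216,328). On to the contactor.

```bash
python3 -m handwheel '[{"gripper":0,"tx":0.008,"ty":-0.03,"tz":0,"rx":0,"ry":0,"rz":0},{"gripper":0,"tx":0.008,"ty":-0.03,"tz":0,"rx":0,"ry":0,"rz":0},{"gripper":0,"tx":0.008,"ty":-0.03,"tz":0,"rx":0,"ry":0,"rz":0},{"gripper":0,"tx":0.008,"ty":-0.03,"tz":0,"rx":0,"ry":0,"rz":0},{"gripper":0,"tx":0.008,"ty":-0.03,"tz":0,"rx":0,"ry":0,"rz":0},{"gripper":0,"tx":0.009,"ty":-0.028,"tz":0,"rx":0,"ry":0,"rz":0},{"gripper":0,"tx":0,"ty":0,"tz":0,"rx":0,"ry":0,"rz":0},{"gripper":0,"tx":0,"ty":0,"tz":0,"rx":0,"ry":0,"rz":0}]'
python3 - <<'E'
from h import *
go(461.4,190.4,198)
d,w=wmeas(); cv2.imwrite("pics/w10.png",d["image"][:,:,::-1])
E
```

```text
t: 20.7
ee_pos: [460.4, 189.1, 302.8]
orientation: [2.369, 2.062, 0.002]
ft_force: [0.1, -0.2, -0.7]
width: 87.6
pos [460.4 189.1 302.8] jaw yaw -7.9 tilt z [ 1.5e-03  4.0e-04 -1.0e+00] q6 0.50
shift before turn (mm) [  1.4   0.7 104.8]
px [233. 102.] 2262 [array([442.9, 280.1]), array([39.1, 38.8]), np.float64(35.8)] z 53.8 rgb [221.  63.  53.]
px [135. 178.] 2034 [array([357.1, 237.5]), array([41.6, 40.6]), np.float64(60.3)] z 52.4 rgb [246. 173. 201.]
px [278. 217.] 1965 [array([463.4, 192. ]), array([24. , 42.1]), np.float64(81.9)] z 56.8 rgb [92. 83. 82.]
```

View pics/w10.png

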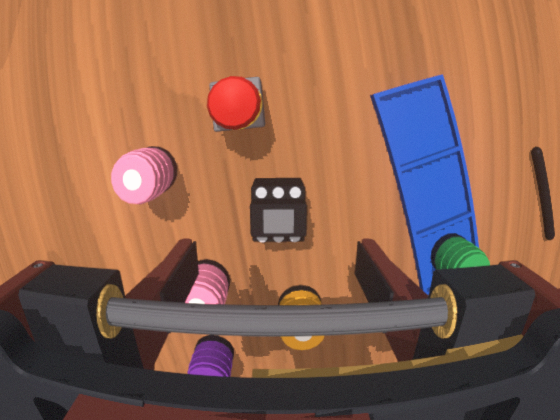

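The contactor is square between the jaws at (278,212). I descend and grip.

```bash
python3 -m handwheel '[{"gripper":0,"tx":0.0015,"ty":0.0015,"tz":0.03,"rx":0,"ry":0,"rz":0},{"gripper":0,"tx":0,"ty":0,"tz":0.03,"rx":0,"ry":0,"rz":0},{"gripper":0,"tx":0,"ty":0,"tz":0.03,"rx":0,"ry":0,"rz":0},{"gripper":0,"tx":0,"ty":0,"tz":0.0145,"rx":0,"ry":0,"rz":0},{"gripper":1,"tx":0,"ty":0,"tz":0,"rx":0,"ry":0,"rz":0},{"gripper":1,"tx":0,"ty":0,"tz":0,"rx":0,"ry":0,"rz":0},{"gripper":1,"tx":0,"ty":0,"tz":0,"rx":0,"ry":0,"rz":0},{"gripper":1,"tx":0,"ty":0,"tz":0,"rx":0,"ry":0,"rz":0}]'
python3 -m handwheel '[{"gripper":1,"tx":0,"ty":0,"tz":0,"rx":0,"ry":0,"rz":0},{"gripper":1,"tx":0,"ty":0,"tz":0,"rx":0,"ry":0,"rz":0},{"gripper":1,"tx":0,"ty":0,"tz":0,"rx":0,"ry":0,"rz":0}]'
python3 -c "
from h import *
go(613.7,182,280,yaw=12)"
```

```text
t: 21.75
ee_pos: [461.5, 190.5, 198.4]
orientation: [2.371, 2.061, 0.002]
ft_force: [-1.4, -0.5, 0.7]
width: 51.6
t: 22.12
ee_pos: [461.5, 190.4, 198.2]
orientation: [2.371, 2.061, 0.001]
ft_force: [0.1, -0.8, 6.7]
width: 42.0
pos [461.5 190.4 198.2] jaw yaw -8.0 tilt z [ 9.e-04  3.e-04 -1.e+00] q6 0.51
shift before turn (mm) [ 12.9 151.9 -81.7]
rz -20.0 then shift [-39.9 147.2 -81.7] new yaw 12.0
```

```bash
python3 -m handwheel '[{"gripper":1,"tx":0,"ty":0,"tz":-0.02,"rx":0,"ry":0,"rz":0},{"gripper":1,"tx":0,"ty":0,"tz":-0.03,"rx":0,"ry":0,"rz":-10},{"gripper":1,"tx":0,"ty":0,"tz":-0.03,"rx":0,"ry":0,"rz":-10},{"gripper":1,"tx":-0.01,"ty":0.037,"tz":0,"rx":0,"ry":0,"rz":0},{"gripper":1,"tx":-0.01,"ty":0.037,"tz":0,"rx":0,"ry":0,"rz":0},{"gripper":1,"tx":-0.01,"ty":0.037,"tz":0,"rx":0,"ry":0,"rz":0},{"gripper":1,"tx":-0.01,"ty":0.036,"tz":0,"rx":0,"ry":0,"rz":0},{"gripper":1,"tx":0,"ty":0,"tz":0,"rx":0,"ry":0,"rz":0}]'
python3 -m handwheel '[{"gripper":1,"tx":0,"ty":0,"tz":0,"rx":0,"ry":0,"rz":0}]'
python3 - <<'E'
from h import *
go(613.8,182,202.2,yaw=12)
d=viewer.get_image("wrist");cv2.imwrite("pics/w11.png",d["image"][:,:,::-1])
E
```

```text
t: 23.12
ee_pos: [615.2, 181.4, 277.1]
orientation: [1.978, 2.44, 0.001]
ft_force: [-1.4, -0.6, -3.1]
width: 42.2
t: 23.25
ee_pos: [612.3, 181.6, 276.7]
orientation: [-1.976, -2.44, 0.003]
ft_force: [-0.5, 1.0, -2.9]
width: 42.0
pos [612.3 181.6 276.7] jaw yaw 12.0 tilt z [-2.7e-03 -6.0e-04 -1.0e+00] q6 0.06
shift before turn (mm) [ 0.1  1.7 74.5]
rz -0.0 then shift [ 0.1  1.7 74.5] new yaw 12.0
```

View pics/w11.png

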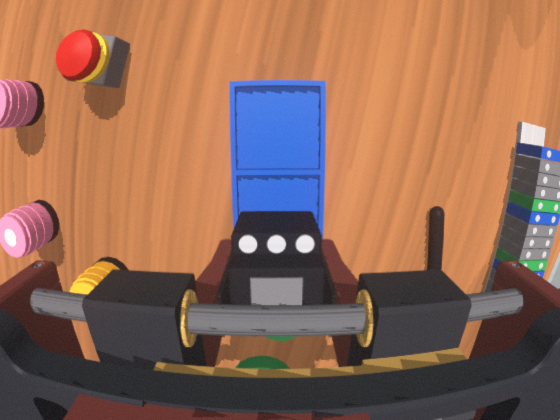

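The contactor is held square over the middle bay, and the far bay is in view. I lower it.

```bash
python3 -m handwheel '[{"gripper":1,"tx":0,"ty":0.001,"tz":0.025,"rx":0,"ry":0,"rz":0},{"gripper":1,"tx":0,"ty":0,"tz":0.025,"rx":0,"ry":0,"rz":0},{"gripper":1,"tx":0,"ty":0,"tz":0.015,"rx":0,"ry":0,"rz":0},{"gripper":1,"tx":0,"ty":0,"tz":0.005,"rx":0,"ry":0,"rz":0},{"gripper":1,"tx":0,"ty":0,"tz":0.0015,"rx":0,"ry":0,"rz":0},{"gripper":1,"tx":0,"ty":0,"tz":0.001,"rx":0,"ry":0,"rz":0},{"gripper":1,"tx":0,"ty":0,"tz":0,"rx":0,"ry":0,"rz":0}]'
```

```text
t: 24.18
ee_pos: [614.6, 182.0, 205.8]
orientation: [1.977, 2.441, 0.001]
ft_force: [0.2, 0.3, -1.7]
width: 41.7
```

```bash
python3 -m handwheel '[{"gripper":1,"tx":0,"ty":0,"tz":0.0015,"rx":0,"ry":0,"rz":0},{"gripper":1,"tx":0,"ty":0,"tz":0.001,"rx":0,"ry":0,"rz":0},{"gripper":1,"tx":0,"ty":0,"tz":0,"rx":0,"ry":0,"rz":0}]'
python3 -m handwheel '[{"gripper":1,"tx":0,"ty":0,"tz":0.001,"rx":0,"ry":0,"rz":0},{"gripper":1,"tx":0,"ty":0,"tz":0,"rx":0,"ry":0,"rz":0}]'
```

```text
t: 24.55
ee_pos: [614.3, 181.9, 202.6]
orientation: [-1.977, -2.441, 0.0]
ft_force: [-0.2, -1.2, -3.0]
width: 41.7
t: 24.8
ee_pos: [614.4, 182.0, 202.2]
orientation: [1.977, 2.441, 0.0]
ft_force: [-1.3, -0.6, 4.5]
width: 42.2
```

```bash
python3 -m handwheel '[{"gripper":0,"tx":0,"ty":0,"tz":0,"rx":0,"ry":0,"rz":0},{"gripper":0,"tx":0,"ty":0,"tz":0,"rx":0,"ry":0,"rz":0},{"gripper":0,"tx":0,"ty":0,"tz":0,"rx":0,"ry":0,"rz":0},{"gripper":0,"tx":0,"ty":0,"tz":-0.02,"rx":0,"ry":0,"rz":0},{"gripper":0,"tx":0,"ty":0,"tz":-0.04,"rx":0,"ry":0,"rz":0},{"gripper":0,"tx":0,"ty":0,"tz":-0.04,"rx":0,"ry":0,"rz":8},{"gripper":0,"tx":0,"ty":0,"tz":0,"rx":0,"ry":0,"rz":8},{"gripper":0,"tx":0,"ty":0,"tz":0,"rx":0,"ry":0,"rz":0}]'
python3 - <<'E'
from h import *
go(441.5,280,300)
E
```

```text
t: 25.8
ee_pos: [614.5, 182.0, 303.5]
orientation: [2.296, 2.143, 0.003]
ft_force: [-0.2, -0.4, 0.6]
width: 88.0
pos [614.5 182.  303.5] jaw yaw -3.9 tilt z [ 2.1e-03  6.0e-04 -1.0e+00] q6 0.34
shift before turn (mm) [  85.9 -179.3    3.2]
```

```bash
python3 -m handwheel '[{"gripper":0,"tx":0.0145,"ty":-0.03,"tz":0,"rx":0,"ry":0,"rz":0},{"gripper":0,"tx":0.0145,"ty":-0.03,"tz":0,"rx":0,"ry":0,"rz":0},{"gripper":0,"tx":0.0145,"ty":-0.03,"tz":0,"rx":0,"ry":0,"rz":0},{"gripper":0,"tx":0.0145,"ty":-0.03,"tz":0,"rx":0,"ry":0,"rz":0},{"gripper":0,"tx":0.014,"ty":-0.03,"tz":0,"rx":0,"ry":0,"rz":0},{"gripper":0,"tx":0.014,"ty":-0.0295,"tz":0,"rx":0,"ry":0,"rz":0},{"gripper":0,"tx":0,"ty":0,"tz":0,"rx":0,"ry":0,"rz":0},{"gripper":0,"tx":0,"ty":0,"tz":0,"rx":0,"ry":0,"rz":0}]'
python3 - <<'E'
from h import *
go(441.5,280,198)
d,w=wmeas(12,65); cv2.imwrite("pics/w12.png",d["image"][:,:,::-1]);d=viewer.get_image("side"); crop(d,"pics/s12.png",100,80,420,380,2.2)
E
```

```text
t: 26.8
ee_pos: [441.8, 280.3, 301.9]
orientation: [2.295, 2.145, 0.001]
ft_force: [0.1, 0.1, -0.3]
width: 88.0
pos [441.8 280.3 301.9] jaw yaw -3.9 tilt z [ 6.e-04  1.e-04 -1.e+00] q6 0.61
shift before turn (mm) [ -0.3  -0.4 103.9]
px [277. 210.] 2467 [array([443.1, 281.3]), array([38.5, 39.7]), np.float64(87.1)] z 52.8 rgb [204.  83.  64.]
```

View pics/w12.png

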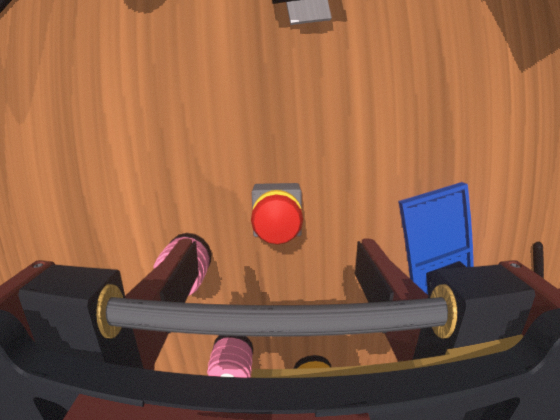

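View pics/s12.png

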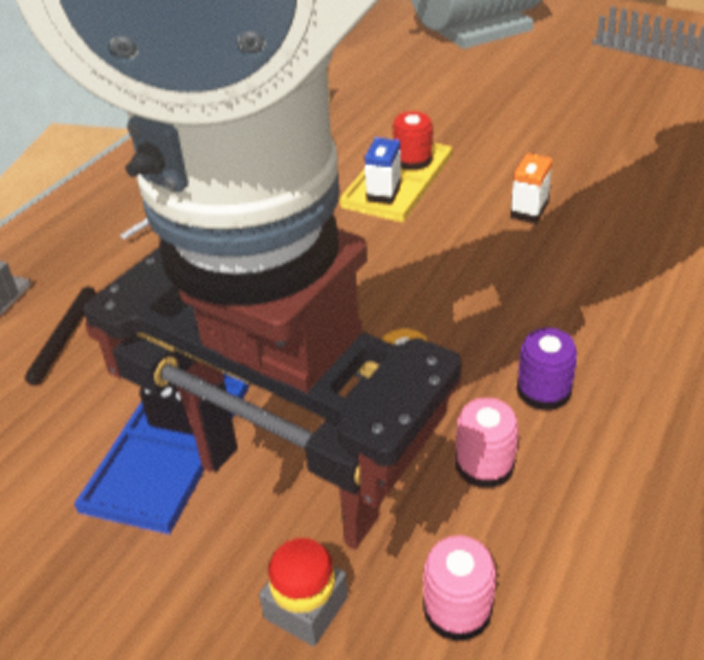

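The e-stop is square to the jaws at (277,212), and the fingers clear the pink lamp. I descend and grip.

```bash
python3 -m handwheel '[{"gripper":0,"tx":0,"ty":0,"tz":0.03,"rx":0,"ry":0,"rz":0},{"gripper":0,"tx":0,"ty":0,"tz":0.03,"rx":0,"ry":0,"rz":0},{"gripper":0,"tx":0,"ty":0,"tz":0.03,"rx":0,"ry":0,"rz":0},{"gripper":0,"tx":0,"ty":0,"tz":0.0145,"rx":0,"ry":0,"rz":0},{"gripper":1,"tx":0,"ty":0,"tz":0,"rx":0,"ry":0,"rz":0},{"gripper":1,"tx":0,"ty":0,"tz":0,"rx":0,"ry":0,"rz":0},{"gripper":1,"tx":0,"ty":0,"tz":0,"rx":0,"ry":0,"rz":0},{"gripper":1,"tx":0,"ty":0,"tz":0,"rx":0,"ry":0,"rz":0}]'
python3 -m handwheel '[{"gripper":1,"tx":0,"ty":0,"tz":0,"rx":0,"ry":0,"rz":0},{"gripper":1,"tx":0,"ty":0,"tz":0,"rx":0,"ry":0,"rz":0},{"gripper":1,"tx":0,"ty":0,"tz":0,"rx":0,"ry":0,"rz":0}]'
python3 -c "
from h import *
go(599.5,248.5,280,yaw=12)"
```

```text
t: 27.9
ee_pos: [441.5, 280.4, 197.9]
orientation: [2.297, 2.142, 0.002]
ft_force: [-0.3, -0.3, 0.6]
width: 51.2
t: 28.28
ee_pos: [441.4, 280.4, 197.6]
orientation: [2.298, 2.142, 0.001]
ft_force: [-1.0, -0.7, 5.1]
width: 39.5
pos [441.4 280.4 197.6] jaw yaw -4.0 tilt z [ 5.e-04  3.e-04 -1.e+00] q6 0.61
shift before turn (mm) [-20.7 159.9 -82.4]
rz -16.0 then shift [-64.  148.  -82.4] new yaw 12.0
```

```bash
python3 -m handwheel '[{"gripper":1,"tx":0,"ty":0,"tz":-0.02,"rx":0,"ry":0,"rz":0},{"gripper":1,"tx":0,"ty":0,"tz":-0.03,"rx":0,"ry":0,"rz":-8},{"gripper":1,"tx":0,"ty":0,"tz":-0.03,"rx":0,"ry":0,"rz":-8},{"gripper":1,"tx":-0.016,"ty":0.037,"tz":0,"rx":0,"ry":0,"rz":0},{"gripper":1,"tx":-0.016,"ty":0.037,"tz":0,"rx":0,"ry":0,"rz":0},{"gripper":1,"tx":-0.016,"ty":0.037,"tz":0,"rx":0,"ry":0,"rz":0},{"gripper":1,"tx":-0.016,"ty":0.037,"tz":0,"rx":0,"ry":0,"rz":0},{"gripper":1,"tx":0,"ty":0,"tz":0,"rx":0,"ry":0,"rz":0}]'
python3 -m handwheel '[{"gripper":1,"tx":0,"ty":0,"tz":0,"rx":0,"ry":0,"rz":0}]'
python3 - <<'E'
from h import *
go(599.5,248.5,201.6,yaw=12)
d=viewer.get_image("wrist");cv2.imwrite("pics/w13.png",d["image"][:,:,::-1]);d=viewer.get_image("side"); crop(d,"pics/s13.png",100,80,420,380,2.2)
E
```

```text
t: 29.28
ee_pos: [601.4, 247.7, 276.8]
orientation: [1.979, 2.439, 0.002]
ft_force: [-1.5, -0.0, -1.1]
width: 39.8
t: 29.4
ee_pos: [598.4, 248.3, 276.4]
orientation: [-1.977, -2.44, 0.003]
ft_force: [-0.5, 0.1, -1.2]
width: 39.5
pos [598.4 248.3 276.4] jaw yaw 12.0 tilt z [-2.1e-03 -7.0e-04 -1.0e+00] q6 0.17
shift before turn (mm) [ 0.   1.3 74.8]
rz -0.0 then shift [ 0.   1.3 74.8] new yaw 12.0
```

View pics/w13.png

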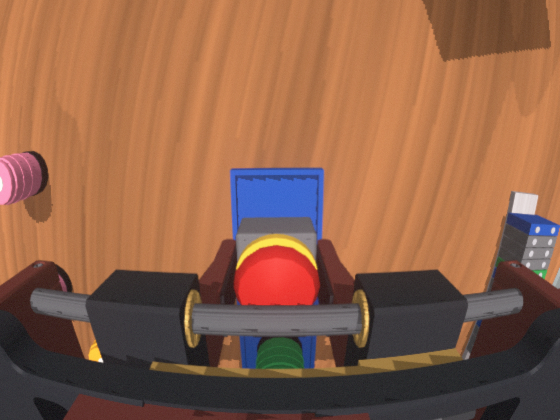

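View pics/s13.png

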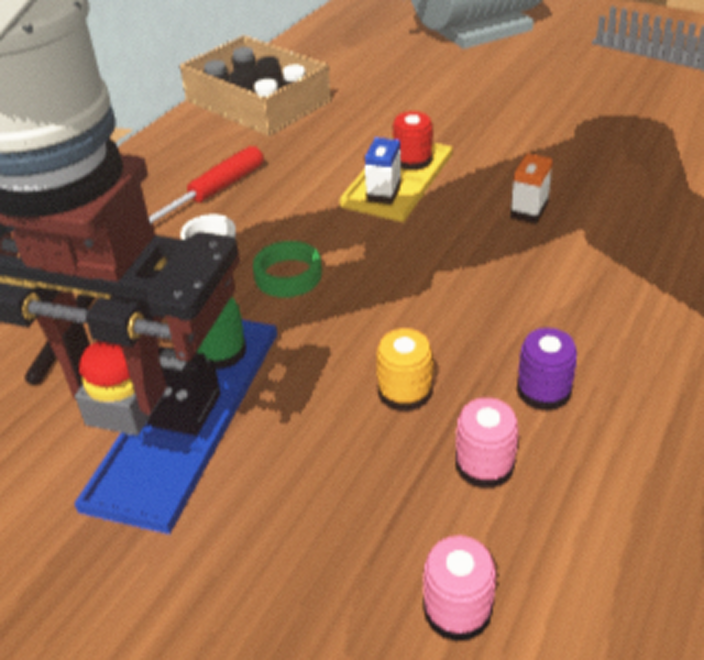

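The e-stop is held upright over the last bay, and the contactor stands in the middle one. I lower it.

```bash
python3 -m handwheel '[{"gripper":1,"tx":0,"ty":0,"tz":0.025,"rx":0,"ry":0,"rz":0},{"gripper":1,"tx":0,"ty":0,"tz":0.025,"rx":0,"ry":0,"rz":0},{"gripper":1,"tx":0,"ty":0,"tz":0.015,"rx":0,"ry":0,"rz":0},{"gripper":1,"tx":0,"ty":0,"tz":0.005,"rx":0,"ry":0,"rz":0},{"gripper":1,"tx":0,"ty":0,"tz":0.002,"rx":0,"ry":0,"rz":0},{"gripper":1,"tx":0,"ty":0,"tz":0.001,"rx":0,"ry":0,"rz":0},{"gripper":1,"tx":0,"ty":0,"tz":0,"rx":0,"ry":0,"rz":0}]'
python3 -m handwheel '[{"gripper":1,"tx":0,"ty":0,"tz":0.001,"rx":0,"ry":0,"rz":0},{"gripper":1,"tx":0,"ty":0,"tz":0,"rx":0,"ry":0,"rz":0}]'
```

```text
t: 30.38
ee_pos: [599.6, 248.5, 204.8]
orientation: [1.977, 2.441, 0.001]
ft_force: [-0.1, -0.2, -0.4]
width: 39.9
t: 30.62
ee_pos: [599.4, 248.4, 203.3]
orientation: [1.977, 2.441, 0.0]
ft_force: [-0.0, -0.7, -0.0]
width: 39.9
```

```bash
python3 -m handwheel '[{"gripper":1,"tx":0,"ty":0,"tz":0.001,"rx":0,"ry":0,"rz":0},{"gripper":1,"tx":0,"ty":0,"tz":0,"rx":0,"ry":0,"rz":0}]'
python3 -m handwheel '[{"gripper":1,"tx":0,"ty":0,"tz":0.0007,"rx":0,"ry":0,"rz":0},{"gripper":1,"tx":0,"ty":0,"tz":0,"rx":0,"ry":0,"rz":0}]'
```

```text
t: 30.88
ee_pos: [599.3, 248.4, 202.1]
orientation: [-1.977, -2.441, 0.0]
ft_force: [0.1, -0.4, -1.1]
width: 40.0
t: 31.12
ee_pos: [599.4, 248.5, 201.7]
orientation: [1.977, 2.441, 0.0]
ft_force: [-0.6, 0.6, 1.3]
width: 39.9
```

```bash
python3 -m handwheel '[{"gripper":0,"tx":0,"ty":0,"tz":0,"rx":0,"ry":0,"rz":0},{"gripper":0,"tx":0,"ty":0,"tz":0,"rx":0,"ry":0,"rz":0},{"gripper":0,"tx":0,"ty":0,"tz":0,"rx":0,"ry":0,"rz":0},{"gripper":0,"tx":0,"ty":0,"tz":-0.02,"rx":0,"ry":0,"rz":0},{"gripper":0,"tx":0,"ty":0,"tz":-0.04,"rx":0,"ry":0,"rz":0},{"gripper":0,"tx":0,"ty":0,"tz":-0.04,"rx":0,"ry":0,"rz":0},{"gripper":0,"tx":0,"ty":0,"tz":-0.04,"rx":0,"ry":0,"rz":0},{"gripper":0,"tx":0,"ty":0,"tz":0,"rx":0,"ry":0,"rz":0}]'
python3 -m handwheel '[{"gripper":0,"tx":0.035,"ty":-0.03,"tz":-0.01,"rx":0,"ry":0,"rz":0},{"gripper":0,"tx":0.035,"ty":-0.03,"tz":-0.01,"rx":0,"ry":0,"rz":0},{"gripper":0,"tx":0.035,"ty":-0.03,"tz":-0.01,"rx":0,"ry":0,"rz":0},{"gripper":0,"tx":0.035,"ty":-0.03,"tz":0,"rx":0,"ry":0,"rz":0},{"gripper":0,"tx":0.035,"ty":-0.03,"tz":0,"rx":0,"ry":0,"rz":0},{"gripper":0,"tx":0.035,"ty":-0.03,"tz":0,"rx":0,"ry":0,"rz":0},{"gripper":0,"tx":0.035,"ty":-0.03,"tz":0,"rx":0,"ry":0,"rz":0},{"gripper":0,"tx":0.035,"ty":-0.03,"tz":0,"rx":0,"ry":0,"rz":0}]'
python3 -m handwheel '[{"gripper":0,"tx":0,"ty":0,"tz":0,"rx":0,"ry":0,"rz":0},{"gripper":0,"tx":0,"ty":0,"tz":0,"rx":0,"ry":0,"rz":0}]'
python3 - <<'E'
from h import *
d=viewer.get_image("top");cv2.imwrite("pics/t14.png",d["image"][:,:,::-1]);w=cloud(d)
n,l,s,c=cv2.connectedComponentsWithStats((w[...,2]>30).astype(np.uint8))
for i in range(1,n):
    if 150<s[i,4]<900:
        q=w[l==i]; top=q[q[:,2]>np.percentile(q[:,2],95)-5].astype(np.float32)
        print(c[i].round(),[np.round(a,1) for a in cv2.minAreaRect(np.ascontiguousarray(top[:,:2]))],"topz",np.percentile(q[:,2],90).round(1))
d=viewer.get_image("side");cv2.imwrite("pics/s14.png",d["image"][:,:,::-1])
E
```

```text
t: 32.12
ee_pos: [600.4, 248.9, 346.7]
orientation: [1.974, 2.438, 0.011]
ft_force: [0.3, -0.1, -0.2]
width: 87.7
t: 33.12
ee_pos: [304.9, 472.9, 371.1]
orientation: [1.977, 2.441, -0.001]
ft_force: [0.5, 1.5, -0.1]
width: 87.8
t: 33.38
ee_pos: [306.5, 472.1, 371.2]
orientation: [1.976, 2.442, -0.001]
ft_force: [0.5, 0.2, -1.2]
width: 87.6
[412.  51.] [array([ 863.7, -255.4]), array([24.9, 27.1]), np.float64(86.3)] topz 47.5
[435.  56.] [array([ 854.4, -303.4]), array([25.1, 25.9]), np.float64(34.2)] topz 47.4
[555. 119.] [array([ 698.2, -510.2]), array([ 6.7, 17.2]), np.float64(88.9)] topz 73.9
[281. 117.] [array([713.2,  10.4]), array([49.9, 49.5]), np.float64(42.4)] topz 36.6
[225. 156.] [array([628. , 115.3]), array([38., 38.]), np.float64(28.1)] topz 57.7
[190. 163.] [array([613., 182.]), array([42.2, 26. ]), np.float64(13.1)] topz 61.5
[405. 165.] [array([ 616. , -229.6]), array([38. , 38.8]), np.float64(86.2)] topz 57.6
[368. 164.] [array([ 614.9, -158. ]), array([28.2, 39.7]), np.float64(12.5)] topz 61.5
[155. 170.] [array([597.6, 248.1]), array([32.7, 33.5]), np.float64(89.8)] topz 59.2
[238. 239.] [array([469.1,  83.9]), array([38.3, 38.9]), np.float64(28.3)] topz 53.5
[392. 242.] [array([ 467.3, -199. ]), array([28. , 39.9]), np.float64(1.6)] topz 57.4
[215. 285.] [array([382.7, 123.3]), array([37.1, 37.8]), np.float64(0.6)] topz 53.6
[264. 294.] [array([369. ,  33.5]), array([37.7, 38.5]), np.float64(46.5)] topz 53.5
[150. 300.] [array([354.4, 236.8]), array([36.6, 37.4]), np.float64(1.3)] topz 53.4
```

View pics/t14.png

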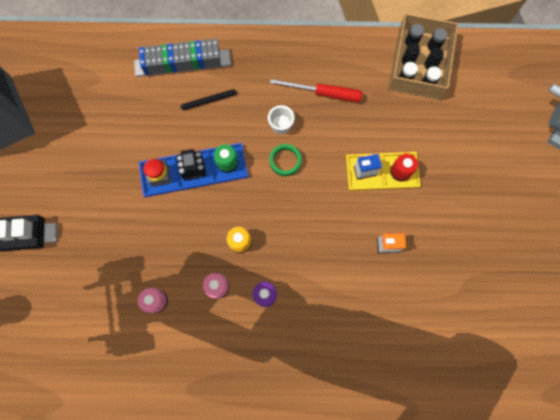

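View pics/s14.png

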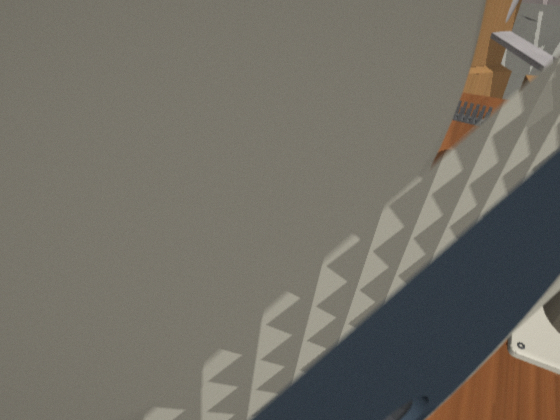

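The top view shows five parts, each centred in its own bay: e-stop (155,170), contactor (190,163), green (225,156), blue relay (368,164) and red (405,165). Their tops are about 4 mm higher than on the bench, so they stand on the bay floors. Amber and orange read within 1 mm of where they started. The side view is blocked by the arm.

```bash
python3 -c "
from workcell import ctrl
print(ctrl.close_job(), ctrl.get_obs()['t'])"
```

```text
the job is handed in; nothing more can be done
the job is handed in; nothing more can be done
```

Both kits are made up and the job was handed in at about 33.5 s, with nothing dropped. The blue tray holds the green lamp, contactor and e-stop; the yellow tray holds the red lamp and blue-topped relay. I lowered each part until the force readings suggested it was on the bay floor (clearly so for red and the contactor, faintly for the other three), then let go.

**Final top-camera check:**
- **Placement:** all five parts were within about 3 mm of their bay centres. Their tops were roughly 4 mm higher than on the bench, as expected on the bay floor, and level as far as that view shows.
- **Spares:** amber and orange read within 1 mm of their starting positions. The pink and purple look-alikes are also unmoved.
- **Gripper:** open, with the arm clear of everything.

**Failed or disagreed:**
- **Blocked views:** the arm hid the last side picture and the first top check of the red lamp. Earlier side views showed red, the relay and green upright. For the contactor and e-stop after release, the last top view is the only check.
- **Refused call:** the first move calls were refused because some keys were missing from the rows; nothing moved.
- **Blue tray fit:** the first fit from the top camera was loose, but the wrist camera agreed with it to about 1 mm.

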